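# Fill the keepsake tin and hold the lid press shut

## Robot

A 6-joint arm with a two-finger parallel gripper is mounted at the origin on the work surface. World frame = base frame: x ahead of the robot, y to its left, z up, the work surface at z = 0. Lengths are in m, angles in degrees, forces in N, time in s.
With the tool pointing down it reaches from about 0.4 to 0.825 m from the base axis. Payload 7 kg.
Tool frame: the origin (TCP) lies between the finger pads; the fingertips stand 22 mm ahead of it and the grasp point (between the pads) lies 3 mm ahead of it; z points along the fingers, y is the line along which they close (so a half turn about z gives the same grasp; the last joint's range is limited). The gripper opens to 88 mm and grips with 3 to 60 N. Pads are 19 mm wide; open, the fingers measure 130 mm over their backs; the gripper's body (78 mm by 193 mm) begins 47 mm behind the grasp point.
Start: joints at [87.439, 20.546, 0.682, 0, -70.136, -16.507], TCP at [0.221, 0.638, 0.249] pointing down, gripper open.
Joint ranges: [-176.03, 176.03], [-82.01, 121.73], [-58.28, 71.71], [-173.87, 95.51], [-174.79, -0.11], [-173.66, 173.66]. Speed limits (degrees/s): [136.94, 136.94, 172.46, 180, 180, 180].

## Interface

Orientations are given as [roll, pitch, yaw] about the fixed x, y, z axes, in that order (R = Rz(yaw) Ry(pitch) Rx(roll)).
In Python, from plant import ctrl gives the robot as it stands.
- The arm moves only by the tool apply_moves, never from a script. Its argument "targets" is a list of rows, each an object with "travel": the shift along the tool's x, y, z in mm, a list of three; "roll": the turn about the tool's z in degrees; "jaw": the finger opening in mm, from 0 to 87.6. In form: [{"travel": [tx, ty, tz], "roll": roll, "jaw": jaw}, ...]. A call has 1 to 10 rows; each row shifts and turns the commanded pose from where the row before left it, along the tool's axes as they then stand; what a row does not reach is not made up. A row lasts 1/10 s, in which the tool goes at most 50 mm and 8.59 degrees, less where a joint would pass 70% of its speed; a pose out of reach is approached as far as the arm can. A call with a gripper value outside its range is refused whole. The fingers move at their own pace and stop on an object; the grip force is fixed at half the most. Time passes only in rows, so rows that do not move let the fingers close. It gives the time, the measured TCP pose, the force, the opening and the grip force at its end, in the units of the state.
- ctrl.get_obs(): the state, without advancing time (a new reading comes with each control period).
- ctrl.snapshot(name): name is "scene" or "side" or "wrist"; returns the picture (480x640x3 uint8, red, green, blue); there is no depth.
- ctrl.calibration(name): a dict with "K" (3x3 intrinsics, pixels), "extrinsics" (4x4, takes a point from camera to world coordinates); the wrist camera has in their place "hand_eye" (4x4, takes a point from camera to tool coordinates, whose origin is the TCP and whose axes are the flange's). Camera axes: x right, y down, z forward; pixel columns grow to the right and rows downward; lengths in m; the calibration is good to about 2 mm. A picture is of the moment at which its call begins: read the wrist's pose just before it. calibration takes no time and is no camera call.
- ctrl.close_job(): hands the job in; it is judged then, once.
The state is a dict: "clock": time; "joint_pos": joint angles; "qvel": joint speeds; "tau": joint torques, N m; "tool_pos": TCP position; "orientation": TCP orientation; "force": force on the tool from outside, world axes, zero at the start; "moment": the same for the moment, N m; "opening": finger opening in m; "gripper_force": force on a finger pad.
Only numpy, scipy, OpenCV 4.12 (cv2) and the standard library are available. Lean on these libraries where they do the work, as an engineer would, in place of code of your own. Each camera call takes 0.05 s, during which the arm holds its last target. There are 200 camera calls.

## Task

Tip all four beads from the hand scoop into the round cup of the lid press and set the scoop back down level on the bare table. Then flip the press's safety catch fully over by its thumb tab, and after that pull the lever by its crossbar all the way down until the lid plate is shut over the cup, and finish while holding it there: do not let go, it springs open. Do not disturb the jar, the thread spool or the bangle.

Things in the scene. Friction and masses are not known exactly. Their poses are not given: they have to be found in the camera images.
- press: Clamshell lid press, fixed to the table. Origin under the middle of its cup, at table height; +x from the cup to the hinge at the rear (away from the robot), +y to its left, where the catch is. Base plate x -55 to 125, y -75 to 95, 18 thick. Hinge cheeks x 77 to 113, y +-52 to 60, up to z 96; catch post x 93 to 107, y 65 to 85, up to z 136 (mm).
- cup_floor (a point): Middle of the inner floor of the cup, 22 mm above the table. Cup: inner diameter 68, outer 76, inner depth 32, rim at 54 mm above the table.
- lever_hinge (a point): Middle of the lever's hinge line (along the press's y), at x = 95, z = 75 mm of the press; does not move.
- lever (a joint): Lever angle, rad. 0: up (leaning 0.1 rad to the rear), where its spring keeps it; grows as the crossbar is pulled to the press's front and down; 1.67 is the end stop: level, lid plate 4 mm above the cup's rim. All the way down: above 1.6. Takes about 4 to 9 N at the crossbar, most at the bottom. With the catch on it jams at about 0.15.
- lever_grip (a point): Middle of the lever's crossbar: round, 16 mm diameter, black rubber, along the press's y, 76 mm free between two side rails (14 x 8 mm), 180 mm from the hinge line; 254 mm above the table when up, 75 when shut. The round lid plate (74 mm diameter, standing 17 mm out on the lever's front/under side) begins 48 mm from the bar towards the hinge.
- catch (a joint): Safety catch angle, rad. Near 0: on, its short finger lies in front of the lever's left rail and blocks it; grows as the thumb tab is pushed down; the lever is free above 0.9; 1.4 is the end stop. Fully over: above 1.2. Friction (0.15 N m) leaves it where it is put.
- catch_pivot (a point): Pivot of the catch, axis along the press's x, at x = 81, y = 75, z = 125 mm of the press; does not move.
- catch_tab (a point): Point on the upper face of the catch's steel thumb tab, 55 mm from the pivot. Tab 80 mm long, 22 wide along the press's x, 6 thick; from the pivot it points to the press's +y and 0.7 rad upward at joint 0, 0.7 rad downward at 1.4. It can be pushed straight down from above.
- scoop: Loose steel hand scoop, straight wooden handle, about 165 g with beads. Origin: centre of the tray's underside; x to the open front, z up. Tray 58 wide, x -30 to 36, floor 3 mm, side walls 26 high, back wall 38, no front wall but a ramp (15 degrees, up to 8 mm) that keeps the beads in while the scoop is level.
- scoop_grip (a point): Where to grip the handle: centre of its 16 x 16 mm section (x of the scoop = -68, z = 30 mm). The handle spans x -30 to -122.
- scoop_lip (a point): Middle of the top of the scoop's front lip (x = 37, z = 8 mm of the scoop), over which the beads roll out when it is tipped nose-down by some 30 degrees or more.
- bead0_center (a point): Centre of a round glazed ceramic bead, 20 mm diameter, 11 g, lying in the scoop at the start.
- bead1_center (a point): Centre of the second such bead.
- bead2_center (a point): Centre of the third such bead.
- bead3_center (a point): Centre of the fourth such bead.
- jar: Closed clear jar with steel cap, 68 mm diameter, 85 high, a bystander. Origin under its centre.
- spool: Thread spool, 48 mm diameter, 58 high, a bystander. Origin under its centre.
- bangle: Denim bangle lying flat, 68 mm outer diameter, 14 high, a bystander. Origin under its centre.
Things that resemble listed ones, but are neither listed nor needed, are in the scene too. Of the things like the scoop, leave any that is pink or red; of the rest the larger one is meant.

How it is judged:
By the outcome, as a careful person would: the job done as asked, in the order asked, and still so for the second after the job is handed in, while the arm keeps its last pose, push and grip.
It also fails if it takes over 72 s, if anything falls off the work surface, if the arm or the gripper's body presses on something with over 40 N, if the wrist force passes 120 N, or if a joint passes its speed limit or range.

## Working session

There is one attempt and no reset: what is moved stays moved. The work goes in short steps, Python scripts to look and compute and a tool call to move; the robot and the scene stay as the last step left them, time stands still between calls to the robot, and variables do not carry over. Pictures are saved under pics/ and viewed, at most 10 in all, crops included, and the job is handed in when it is done.

Besides the shell and the picture viewer there is one more tool, called after "Emit:" as name([rows], argument=value, ...), one row to a line, values as JSON. apply_moves: Moves the arm, as the interface text tells. Its arguments: {"type":"object","properties":{"targets":{"type":"array","items":{"type":"object","properties":{"travel":{"type":"array","items":{"type":"number"}},"roll":{"type":"number"},"jaw":{"type":"number"}}}}},"required":["targets"]}

```bash
ls; mkdir -p pics; python3 - <<'E'
from plant import ctrl
import cv2,numpy as np
np.set_printoptions(precision=4,suppress=True)
o=ctrl.get_obs();print(o)
for n in("scene","side"):
    cv2.imwrite(f"pics/{n}0.png",ctrl.snapshot(n)[:,:,::-1]);c=ctrl.calibration(n);print(n,c)
print(ctrl.calibration("wrist"))
E
```

```text
pics
{'clock': 0.0, 'joint_pos': array([ 87.4401,  20.5919,   0.6334,  -0.0187, -70.1347, -16.5073]), 'qvel': array([ 0.0141,  0.0781,  0.047 , -0.0302,  0.0496,  0.07  ]), 'tau': array([ -0.0002, -58.2724,  29.3057,   6.9973,   0.007 ,  -0.0002]), 'tool_pos': array([0.2204, 0.6375, 0.2476]), 'orientation': array([179.9056,  -0.0096, -19.0736]), 'force': array([0.3206, 0.1558, 0.1698]), 'moment': array([ 0.0845,  0.0053, -0.0131]), 'gripper_force': 0.0, 'opening': 0.08769843312145632}
scene {'K': array([[444.4516,   0.    , 319.0302],
       [  0.    , 444.4516, 237.9685],
       [  0.    ,   0.    ,   1.    ]]), 'extrinsics': array([[-0.3186,  0.7692, -0.5539,  1.0581],
       [ 0.9478,  0.2683, -0.1725,  0.1386],
       [ 0.0159, -0.5799, -0.8145,  0.9326],
       [ 0.    ,  0.    ,  0.    ,  1.    ]])}
side {'K': array([[530.0025,   0.    , 317.1344],
       [  0.    , 530.0025, 233.5886],
       [  0.    ,   0.    ,   1.    ]]), 'extrinsics': array([[ 0.7869, -0.3332,  0.5194,  0.0059],
       [-0.6167, -0.3935,  0.6818, -0.7544],
       [-0.0228, -0.8568, -0.5151,  0.6888],
       [ 0.    ,  0.    ,  0.    ,  1.    ]])}
{'K': array([[344.0573,   0.    , 319.6525],
       [  0.    , 344.0573, 238.8982],
       [  0.    ,   0.    ,   1.    ]]), 'hand_eye': array([[ 0.0003, -0.9532, -0.3025,  0.0819],
       [ 1.    ,  0.0003, -0.    , -0.0006],
       [ 0.0001, -0.3025,  0.9532, -0.1347],
       [ 0.    ,  0.    ,  0.    ,  1.    ]])}
```

View pics/scene0.png

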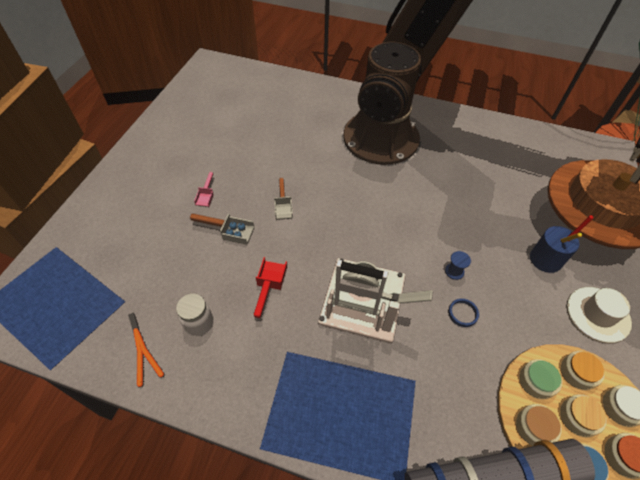

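View pics/side0.png

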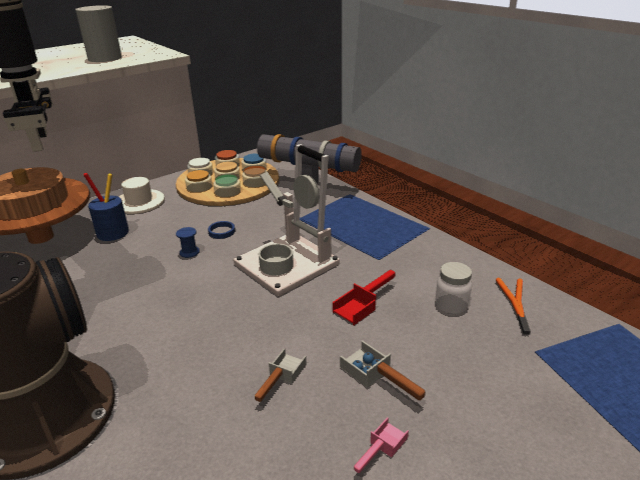

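The scene view shows the wanted scoop with beads at about (238,229), its handle end at (192,218). The small scoop is at (283,205), and the red and pink scoops are decoys. The press is at (362,300). In the side view its cup is at (277,258) and the beads are at (366,362). I'll enlarge these areas for accurate pixels.

```bash
cat > h.py <<'E'
import cv2,numpy as np
from plant import ctrl
from scipy.spatial.transform import Rotation as Rn
np.set_printoptions(precision=4,suppress=True)
def cam(n,o=None):
    c=ctrl.calibration(n)
    if n!="wrist": return c["K"],c["extrinsics"]
    T=np.eye(4);T[:3,:3]=Rn.from_euler("xyz",o["orientation"],degrees=True).as_matrix();T[:3,3]=o["tool_pos"]
    return c["K"],T@c["hand_eye"]
def ray(C,uv):
    K,E=C;d=E[:3,:3]@np.linalg.inv(K)@np.array([uv[0],uv[1],1.]);return E[:3,3],d/np.linalg.norm(d)
def onz(C,uv,z):
    p,d=ray(C,uv);return p+d*(z-p[2])/d[2]
def tri(rs):
    A=sum(np.eye(3)-np.outer(d,d) for p,d in rs);b=sum((np.eye(3)-np.outer(d,d))@p for p,d in rs);return np.linalg.solve(A,b)
def proj(C,P):
    K,E=C;q=K@(E[:3,:3].T@(np.array(P)-E[:3,3]));return q[:2]/q[2]
E
python3 - <<'E'
import cv2,numpy as np
a=cv2.imread("pics/scene0.png");b=cv2.imread("pics/side0.png")
def cr(i,x,y,w,h,W,H): return cv2.resize(i[y:y+h,x:x+w],(W,H),interpolation=cv2.INTER_CUBIC)
top=np.hstack([cr(a,310,250,130,97,400,298),cr(b,225,135,130,97*2-33+0,400,298*1)]) if 0 else np.hstack([cr(a,310,250,133,100,400,300),cr(b,225,195,133,100,400,300)])
bot=np.hstack([cr(a,180,190,100,75,400,300),cr(b,330,335,100,75,400,300)])
cv2.imwrite("pics/c1.png",np.vstack([top,bot]))
E
```

```text
(no output)
```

View pics/c1.png

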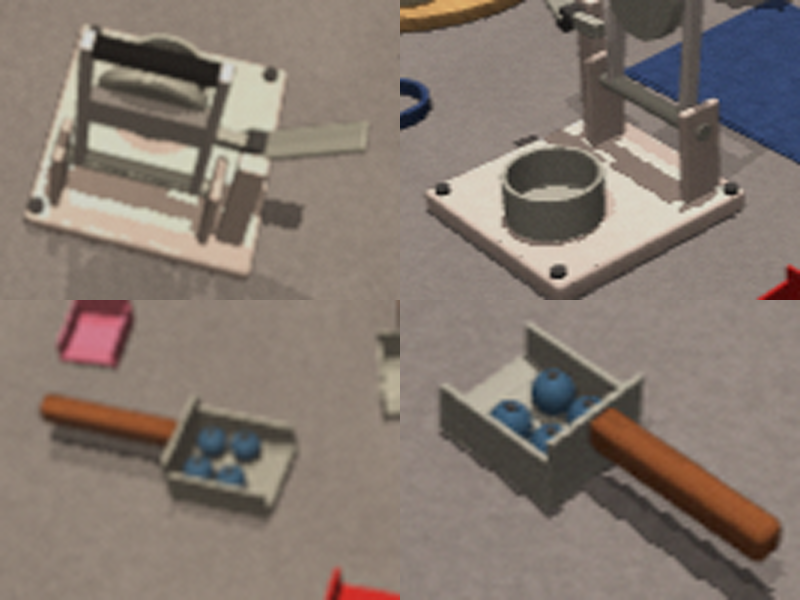

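The crops show the base plate corners, cup rim, bar ends, scoop handle ends and four beads clearly. I'll compute the positions from these pixels.

```bash
python3 - <<'E'
from h import *
S=cam("scene");D=cam("side")
sc=[(338.3,259.3),(404.1,272.6),(392.5,340.4),(319.3,324.8)]
P=[onz(S,u,.018) for u in sc]; Q=[onz(D,u,.018) for u in [(235,259.2),(277.2,290.8),(339.4,260.8)]]
print(np.array(P));print(np.array(Q))
print("cup",onz(D,(276.2,254.9),.054))
b=[onz(S,u,.254) for u in [(339.9,262.6),(385.1,273.9)]];print("bar",b)
for C,us in((S,[(191.3,216.8),(223.8,223)]),(D,[(422,392.5),(380,366)])):
    print("handle",[onz(C,u,.032) for u in us])
E
```

```text
[[0.4814 0.0098 0.018 ]
 [0.4657 0.1704 0.018 ]
 [0.6429 0.1831 0.018 ]
 [0.6601 0.0208 0.018 ]]
[[0.4685 0.1656 0.018 ]
 [0.4755 0.0049 0.018 ]
 [0.6471 0.0071 0.018 ]]
cup [0.5218 0.0726 0.054 ]
bar [array([0.636 , 0.0478, 0.254 ]), array([0.6323, 0.1307, 0.254 ])]
handle [array([ 0.4904, -0.3822,  0.032 ]), array([ 0.4811, -0.2953,  0.032 ])]
handle [array([ 0.4924, -0.3807,  0.032 ]), array([ 0.4811, -0.2964,  0.032 ])]
```

The press origin is near (0.524,0.079), yaw about 4°. The scoop grip is near (0.4845,-0.328), with the scoop's x axis at yaw about 97°. The moves can't command a tilt directly, so I'll check cheaply, by going straight up, what the arm does at the edge of its reach.

Emit:
apply_moves([
  {"travel":[0,0,-50],"roll":0,"jaw":87},
  {"travel":[0,0,-50],"roll":0,"jaw":87},
  {"travel":[0,0,-50],"roll":0,"jaw":87},
  {"travel":[0,0,-50],"roll":0,"jaw":87},
  {"travel":[0,0,-50],"roll":0,"jaw":87},
  {"travel":[0,0,-50],"roll":0,"jaw":87},
  {"travel":[0,0,-50],"roll":0,"jaw":87},
  {"travel":[0,0,-50],"roll":0,"jaw":87},
  {"travel":[0,0,-50],"roll":0,"jaw":87},
  {"travel":[0,0,-50],"roll":0,"jaw":87},
])

```text
clock: 1.1
tool_pos: [0.2106, 0.6143, 0.6938]
orientation: [-179.6, -0.7, -19.0]
force: [-0.8, 4.0, -3.2]
opening: 0.0874
gripper_force: 0.0
```

Emit:
apply_moves([
  {"travel":[0,0,-50],"roll":0,"jaw":87},
  {"travel":[0,0,-50],"roll":0,"jaw":87},
  {"travel":[0,0,-50],"roll":0,"jaw":87},
])

```text
clock: 1.4
tool_pos: [0.1881, 0.5497, 0.7669]
orientation: [-174.3, -1.2, -19.1]
force: [-0.3, -0.2, -0.1]
opening: 0.0873
gripper_force: 0.0
```

```bash
python3 -c "
from h import *
o=ctrl.get_obs();print(o['joint_pos'],o['tool_pos'],o['orientation'])"
```

```text
[  92.3859   21.8329   71.6607    4.4612 -134.8989  -18.188 ] [0.1881 0.5497 0.7669] [-174.3404   -1.1702  -19.1457]
```

The tool does tilt at the edge of reach (5.7° now). Next I'll see whether that tilt grows and persists.

Emit:
apply_moves([
  {"travel":[0,0,-50],"roll":0,"jaw":87},
  {"travel":[0,0,-50],"roll":0,"jaw":87},
  {"travel":[0,0,-50],"roll":0,"jaw":87},
  {"travel":[0,0,-50],"roll":0,"jaw":87},
])

```text
clock: 1.8
tool_pos: [0.1535, 0.4657, 0.8376]
orientation: [-169.2, -2.4, -19.3]
force: [-1.1, -0.1, -0.5]
opening: 0.0867
gripper_force: 0.0
```

Emit:
apply_moves([
  {"travel":[0,0,50],"roll":0,"jaw":87},
  {"travel":[0,0,50],"roll":0,"jaw":87},
  {"travel":[0,0,50],"roll":0,"jaw":87},
  {"travel":[0,0,50],"roll":0,"jaw":87},
])

```text
clock: 2.2
tool_pos: [0.1715, 0.4964, 0.6733]
orientation: [-169.1, -2.4, -19.2]
force: [0.2, 1.0, 1.5]
opening: 0.0868
gripper_force: 0.0
```

```bash
python3 -c "
from h import *
o=ctrl.get_obs();print(o['joint_pos'],o['tool_pos'],o['orientation'])"
```

```text
[  97.3475    0.9146   26.527     7.2967 -106.8073  -23.7038] [0.1715 0.4964 0.6733] [-169.1462   -2.4347  -19.2383]
```

Excellent: tilt gathered at the limits persists (11° now). I can tilt the tool this way, grip the level scoop with the fingers leaning towards its nose, then roll about the tool axis to tip the nose down. I'll add a helper and head for the scoop side, where pushing at the inner limit should add tilt towards +y.

```bash
cat >> h.py <<'E'
def R0(o): return Rn.from_euler("xyz",o["orientation"],degrees=True).as_matrix()
def st():
    o=ctrl.get_obs();R=R0(o);z=R[:,2]
    print("t",round(o["clock"],2),"p",o["tool_pos"],"tilt",np.degrees(np.arccos(-z[2])),"dir",np.degrees(np.arctan2(z[1],z[0])),"yaw_x",np.degrees(np.arctan2(R[1,0],R[0,0])),"toolx",R[:,0],"q",o["joint_pos"]);return o
def go(*ts):
    o=st();R=R0(o);p=o["tool_pos"]
    for t in ts:
        d=R.T@(np.array(t)-p)*1000;n=int(np.ceil(np.linalg.norm(d)/49));print("to",t,"d",d.round(1),"rows",n,"each",(d/max(n,1)).round(1));p=np.array(t)
E
python3 -c "
from h import *
go((.48,.1,.55),(.25,-.40,.45))"
```

```text
t 2.2 p [0.1715 0.4964 0.6733] tilt 11.120308924984164 dir 58.26911545922056 yaw_x -19.23832128751857 toolx [ 0.9433 -0.3292  0.0425] q [  97.3475    0.9146   26.527     7.2967 -106.8073  -23.7038]
to (0.48, 0.1, 0.55) d [416.3 294.3  87.3] rows 11 each [37.8 26.8  7.9]
to (0.25, -0.4, 0.45) d [-56.6 556.5  -7.2] rows 12 each [-4.7 46.4 -0.6]
```

Emit:
apply_moves([
  {"travel":[38,27,8],"roll":0,"jaw":87},
  {"travel":[38,27,8],"roll":0,"jaw":87},
  {"travel":[38,27,8],"roll":0,"jaw":87},
  {"travel":[38,27,8],"roll":0,"jaw":87},
  {"travel":[38,27,8],"roll":0,"jaw":87},
  {"travel":[38,27,8],"roll":0,"jaw":87},
  {"travel":[38,27,8],"roll":0,"jaw":87},
  {"travel":[38,27,8],"roll":0,"jaw":87},
  {"travel":[38,27,8],"roll":0,"jaw":87},
  {"travel":[38,27,8],"roll":0,"jaw":87},
])

```text
clock: 3.2
tool_pos: [0.453, 0.132, 0.5623]
orientation: [-169.2, -2.5, -19.3]
force: [0.8, 2.0, 0.1]
opening: 0.0872
gripper_force: 0.0
```

Emit:
apply_moves([
  {"travel":[-1,46,0],"roll":0,"jaw":87},
  {"travel":[-1,46,0],"roll":0,"jaw":87},
  {"travel":[-1,46,0],"roll":0,"jaw":87},
  {"travel":[-1,46,0],"roll":0,"jaw":87},
  {"travel":[-1,46,0],"roll":0,"jaw":87},
  {"travel":[-1,46,0],"roll":0,"jaw":87},
  {"travel":[-1,46,0],"roll":0,"jaw":87},
  {"travel":[-1,46,0],"roll":0,"jaw":87},
  {"travel":[-1,46,0],"roll":0,"jaw":87},
  {"travel":[-1,46,0],"roll":0,"jaw":87},
])

```text
clock: 4.2
tool_pos: [0.2962, -0.292, 0.4759]
orientation: [-169.2, -2.5, -19.3]
force: [2.1, 0.5, 0.8]
opening: 0.0871
gripper_force: 0.0
```

```bash
python3 -c "
from h import *
go((.1,-.16,.45),(.15,-.30,.3))"
```

```text
t 4.2 p [ 0.2962 -0.292   0.4759] tilt 11.102912747009407 dir 57.72464638382348 yaw_x -19.273315485737488 toolx [ 0.943  -0.3298  0.0441] q [-27.8474  -6.7956   1.3667 -11.1574 -97.1579  97.3215]
to (0.1, -0.16, 0.45) d [-229.7  -55.8   26.7] rows 5 each [-45.9 -11.2   5.3]
to (0.15, -0.3, 0.3) d [ 86.7 142.5 129.5] rows 5 each [17.3 28.5 25.9]
```

Emit:
apply_moves([
  {"travel":[-32,-23,3],"roll":0,"jaw":87},
  {"travel":[-32,-23,3],"roll":0,"jaw":87},
  {"travel":[-32,-23,3],"roll":0,"jaw":87},
  {"travel":[-32,-23,3],"roll":0,"jaw":87},
])

```text
clock: 4.6
tool_pos: [0.206, -0.1605, 0.4753]
orientation: [-169.2, -2.4, -19.5]
force: [0.8, 2.9, 0.6]
opening: 0.0869
gripper_force: 0.0
```

```bash
python3 -c "
from h import *
st()"
```

```text
t 4.6 p [ 0.206  -0.1605  0.4753] tilt 11.060810392718514 dir 58.22943309816514 yaw_x -19.456432228131526 toolx [ 0.9421 -0.3328  0.0417] q [ -9.1701 -25.0861 -10.7883 -10.356  -99.8419  77.7667]
```

```bash
python3 -c "
from h import *
go((.23,-.28,.23),(.13,-.14,.23))
S=cam('scene');print(onz(S,(205,190),0),onz(S,(283,205),0))"
```

```text
t 4.6 p [ 0.206  -0.1605  0.4753] tilt 11.060810392718514 dir 58.22943309816514 yaw_x -19.456432228131526 toolx [ 0.9421 -0.3328  0.0417] q [ -9.1701 -25.0861 -10.7883 -10.356  -99.8419  77.7667]
to (0.23, -0.28, 0.23) d [ 52.2 149.3 223.7] rows 6 each [ 8.7 24.9 37.3]
to (0.13, -0.14, 0.23) d [-140.8  -98.    12.7] rows 4 each [-35.2 -24.5   3.2]
[ 0.3733 -0.4099  0.    ] [ 0.352  -0.1863  0.    ]
```

Emit:
apply_moves([
  {"travel":[9,25,37],"roll":0,"jaw":87},
  {"travel":[9,25,37],"roll":0,"jaw":87},
  {"travel":[9,25,37],"roll":0,"jaw":87},
  {"travel":[9,25,37],"roll":0,"jaw":87},
  {"travel":[9,25,37],"roll":0,"jaw":87},
  {"travel":[9,25,37],"roll":0,"jaw":87},
  {"travel":[-35,-25,3],"roll":0,"jaw":87},
  {"travel":[-35,-25,3],"roll":0,"jaw":87},
  {"travel":[-35,-25,3],"roll":0,"jaw":87},
])

```text
clock: 5.5
tool_pos: [0.1577, -0.1758, 0.2313]
orientation: [-169.2, -2.1, -19.5]
force: [1.2, 3.3, 2.0]
opening: 0.0869
gripper_force: 0.0
```

```bash
python3 -c "
from h import *
st()"
```

```text
t 5.5 p [ 0.1577 -0.1758  0.2313] tilt 10.979949090271626 dir 59.900126129019945 yaw_x -19.453751342629893 toolx [ 0.9423 -0.3328  0.0358] q [-16.974  -24.306  -40.6218 -11.2796 -71.5003  91.0992]
```

Emit:
apply_moves([
  {"travel":[-8,-5,35],"roll":0,"jaw":87},
  {"travel":[-8,-5,35],"roll":0,"jaw":87},
  {"travel":[-20,-14,10],"roll":0,"jaw":87},
  {"travel":[-20,-14,10],"roll":0,"jaw":87},
  {"travel":[-20,-14,0],"roll":0,"jaw":87},
])

```text
clock: 6.0
tool_pos: [0.1266, -0.1096, 0.159]
orientation: [-169.2, -2.0, -19.1]
force: [-0.1, 1.3, 1.4]
opening: 0.0869
gripper_force: 0.0
```

```bash
python3 -c "
from h import *
st()"
```

```text
t 6.0 p [ 0.1266 -0.1096  0.159 ] tilt 10.948409189758427 dir 60.29197648520235 yaw_x -19.125863121284855 toolx [ 0.9442 -0.3274  0.0355] q [ 20.3052 -44.1655 -56.2903  -7.4818 -69.6048  52.8636]
```

Inner reach doesn't tilt the tool and comes too near the base, so I'll go back out. I'll use the proven upper limit at the left (azimuth about 110°) to bring the tilt to about 24° towards +y.

```bash
python3 -c "
from h import *
go((.25,-.2,.35),(.42,.05,.6),(.2,.42,.68),(-.12,.46,.72))"
```

```text
t 6.0 p [ 0.1266 -0.1096  0.159 ] tilt 10.948409189758427 dir 60.29197648520235 yaw_x -19.125863121284855 toolx [ 0.9442 -0.3274  0.0355] q [ 20.3052 -44.1655 -56.2903  -7.4818 -69.6048  52.8636]
to (0.25, -0.2, 0.35) d [ 152.9    9.5 -190.8] rows 5 each [ 30.6   1.9 -38.2]
to (0.42, 0.05, 0.6) d [  87.5 -332.9 -188.2] rows 9 each [  9.7 -37.  -20.9]
to (0.2, 0.42, 0.68) d [-326.  -289.7  -38.2] rows 9 each [-36.2 -32.2  -4.2]
to (-0.12, 0.46, 0.72) d [-313.8   56.3  -62.8] rows 7 each [-44.8   8.   -9. ]
```

Emit:
apply_moves([
  {"travel":[31,2,-38],"roll":0,"jaw":87},
  {"travel":[31,2,-38],"roll":0,"jaw":87},
  {"travel":[31,2,-38],"roll":0,"jaw":87},
  {"travel":[31,2,-38],"roll":0,"jaw":87},
  {"travel":[31,2,-38],"roll":0,"jaw":87},
  {"travel":[10,-37,-21],"roll":0,"jaw":87},
  {"travel":[10,-37,-21],"roll":0,"jaw":87},
  {"travel":[10,-37,-21],"roll":0,"jaw":87},
  {"travel":[10,-37,-21],"roll":0,"jaw":87},
  {"travel":[10,-37,-21],"roll":0,"jaw":87},
])

```text
clock: 7.0
tool_pos: [0.3296, -0.0433, 0.468]
orientation: [-169.3, -2.1, -19.0]
force: [0.7, -0.3, 0.0]
opening: 0.0871
gripper_force: 0.0
```

Emit:
apply_moves([
  {"travel":[10,-37,-21],"roll":0,"jaw":87},
  {"travel":[10,-37,-21],"roll":0,"jaw":87},
  {"travel":[10,-37,-21],"roll":0,"jaw":87},
  {"travel":[10,-37,-21],"roll":0,"jaw":87},
  {"travel":[-36,-32,-4],"roll":0,"jaw":87},
  {"travel":[-36,-32,-4],"roll":0,"jaw":87},
  {"travel":[-36,-32,-4],"roll":0,"jaw":87},
  {"travel":[-36,-32,-4],"roll":0,"jaw":87},
  {"travel":[-36,-32,-4],"roll":0,"jaw":87},
  {"travel":[-36,-32,-4],"roll":0,"jaw":87},
])

```text
clock: 8.0
tool_pos: [0.2578, 0.3127, 0.6298]
orientation: [-169.3, -2.1, -18.9]
force: [1.4, 0.1, 0.2]
opening: 0.087
gripper_force: 0.0
```

```bash
python3 -c "
from h import *
go((.15,.45,.68),(-.14,.46,.72),(-.14,.40,1.1))"
```

```text
t 8.0 p [0.2578 0.3127 0.6298] tilt 10.891511158180128 dir 60.353266235577784 yaw_x -18.90409051067853 toolx [ 0.9455 -0.3238  0.0358] q [  82.8711  -13.4959    9.6863    4.2602 -103.0683  -10.2517]
to (0.15, 0.45, 0.68) d [-144.6 -103.6  -36.9] rows 4 each [-36.2 -25.9  -9.2]
to (-0.14, 0.46, 0.72) d [-276.    73.8  -64.7] rows 6 each [-46.   12.3 -10.8]
to (-0.14, 0.4, 1.1) d [  33.   -14.6 -383. ] rows 8 each [  4.1  -1.8 -47.9]
```

Emit:
apply_moves([
  {"travel":[-36,-26,-9],"roll":0,"jaw":87},
  {"travel":[-36,-26,-9],"roll":0,"jaw":87},
  {"travel":[-36,-26,-9],"roll":0,"jaw":87},
  {"travel":[-36,-26,-9],"roll":0,"jaw":87},
  {"travel":[-46,12,-11],"roll":0,"jaw":87},
  {"travel":[-46,12,-11],"roll":0,"jaw":87},
  {"travel":[-46,12,-11],"roll":0,"jaw":87},
  {"travel":[-46,12,-11],"roll":0,"jaw":87},
  {"travel":[-46,12,-11],"roll":0,"jaw":87},
  {"travel":[-46,12,-11],"roll":0,"jaw":87},
])

```text
clock: 9.0
tool_pos: [-0.1387, 0.4607, 0.7204]
orientation: [-169.4, -2.0, -18.9]
force: [0.5, 1.2, 1.1]
opening: 0.0867
gripper_force: 0.0
```

Emit:
apply_moves([
  {"travel":[0,0,-50],"roll":0,"jaw":87},
  {"travel":[0,0,-50],"roll":0,"jaw":87},
  {"travel":[0,0,-50],"roll":0,"jaw":87},
  {"travel":[0,0,-50],"roll":0,"jaw":87},
  {"travel":[0,0,-50],"roll":0,"jaw":87},
  {"travel":[0,0,-50],"roll":0,"jaw":87},
])

```text
clock: 9.6
tool_pos: [-0.1459, 0.376, 0.882]
orientation: [-165.3, -1.3, -18.7]
force: [-0.7, -1.0, 0.8]
opening: 0.0868
gripper_force: 0.0
```

```bash
python3 -c "
from h import *
st()"
```

```text
t 9.6 p [-0.1459  0.376   0.882 ] tilt 14.716314627155333 dir 66.47967494778881 yaw_x -18.6777615603054 toolx [ 0.9471 -0.3202  0.0222] q [ 151.7947   12.6701   71.6024   26.0965 -144.8603  -58.3223]
```

Emit:
apply_moves([
  {"travel":[-39,-28,-14],"roll":0,"jaw":87},
  {"travel":[-39,-28,-14],"roll":0,"jaw":87},
  {"travel":[-39,-28,-14],"roll":0,"jaw":87},
  {"travel":[-39,-28,-14],"roll":0,"jaw":87},
  {"travel":[-39,-28,-14],"roll":0,"jaw":87},
])

```text
clock: 10.1
tool_pos: [-0.2587, 0.4914, 0.8415]
orientation: [-159.7, 1.3, -17.9]
force: [-0.1, 0.1, -0.1]
opening: 0.0867
gripper_force: 0.0
```

```bash
python3 -c "
from h import *
st()"
```

```text
t 10.1 p [-0.2587  0.4914  0.8415] tilt 20.34623425957698 dir 75.52095371220312 yaw_x -17.873799476117476 toolx [ 0.9515 -0.3068 -0.022 ] q [ 149.2825   20.7308   71.6205   26.5906 -131.7736  -57.9216]
```

Emit:
apply_moves([
  {"travel":[-46,-5,-12],"roll":0,"jaw":87},
  {"travel":[-46,-5,-12],"roll":0,"jaw":87},
  {"travel":[-46,-5,-12],"roll":0,"jaw":87},
])

```text
clock: 10.4
tool_pos: [-0.3634, 0.5051, 0.8165]
orientation: [-156.9, 3.0, -17.2]
force: [-0.6, 0.1, -0.1]
opening: 0.0869
gripper_force: 0.0
```

```bash
python3 -c "
from h import *
st()"
```

```text
t 10.4 p [-0.3634  0.5051  0.8165] tilt 23.324040243102758 dir 79.68085594638332 yaw_x -17.224854666354155 toolx [ 0.9539 -0.2957 -0.0518] q [ 155.0666   25.0589   71.6301   28.5614 -126.7416  -63.6248]
```

Emit:
apply_moves([
  {"travel":[-46,5,-12],"roll":0,"jaw":87},
  {"travel":[-46,5,-12],"roll":0,"jaw":87},
  {"travel":[-46,5,-12],"roll":0,"jaw":87},
])

```text
clock: 10.7
tool_pos: [-0.4712, 0.4923, 0.7899]
orientation: [-154.3, 5.0, -16.3]
force: [-0.1, 1.4, 0.2]
opening: 0.0869
gripper_force: 0.0
```

```bash
python3 -c "
from h import *
go((-.15,.45,.65),(.2,.42,.6),(.42,.05,.6),(.45,-.35,.35))"
```

```text
t 10.7 p [-0.4712  0.4923  0.7899] tilt 26.1813353587644 dir 83.91449541734995 yaw_x -16.279442304530782 toolx [ 0.9563 -0.2793 -0.0867] q [ 161.5954   29.1674   71.6302   30.7138 -122.439   -69.9782]
to (-0.15, 0.45, 0.65) d [331.1   3.9 122. ] rows 8 each [41.4  0.5 15.2]
to (0.2, 0.42, 0.6) d [347.4 -53.8  48.1] rows 8 each [43.4 -6.7  6. ]
to (0.42, 0.05, 0.6) d [ 313.7  252.5 -152. ] rows 9 each [ 34.9  28.1 -16.9]
to (0.45, -0.35, 0.35) d [162.1 441.1  50.3] rows 10 each [16.2 44.1  5. ]
```

Emit:
apply_moves([
  {"travel":[41,0,15],"roll":0,"jaw":87},
  {"travel":[41,0,15],"roll":0,"jaw":87},
  {"travel":[41,0,15],"roll":0,"jaw":87},
  {"travel":[41,0,15],"roll":0,"jaw":87},
  {"travel":[41,0,15],"roll":0,"jaw":87},
  {"travel":[41,0,15],"roll":0,"jaw":87},
  {"travel":[41,0,15],"roll":0,"jaw":87},
  {"travel":[41,0,15],"roll":0,"jaw":87},
  {"travel":[43,-7,6],"roll":0,"jaw":87},
  {"travel":[43,-7,6],"roll":0,"jaw":87},
])

```text
clock: 11.7
tool_pos: [-0.0894, 0.4516, 0.6591]
orientation: [-154.1, 5.0, -16.2]
force: [1.0, 1.1, -0.1]
opening: 0.0872
gripper_force: 0.0
```

Emit:
apply_moves([
  {"travel":[43,-7,6],"roll":0,"jaw":87},
  {"travel":[43,-7,6],"roll":0,"jaw":87},
  {"travel":[43,-7,6],"roll":0,"jaw":87},
  {"travel":[43,-7,6],"roll":0,"jaw":87},
  {"travel":[43,-7,6],"roll":0,"jaw":87},
  {"travel":[43,-7,6],"roll":0,"jaw":87},
  {"travel":[35,28,-17],"roll":0,"jaw":87},
  {"travel":[35,28,-17],"roll":0,"jaw":87},
  {"travel":[35,28,-17],"roll":0,"jaw":87},
  {"travel":[35,28,-17],"roll":0,"jaw":87},
])

```text
clock: 12.7
tool_pos: [0.2653, 0.2697, 0.624]
orientation: [-154.0, 5.0, -16.2]
force: [2.1, 0.1, 0.1]
opening: 0.0868
gripper_force: 0.0
```

```bash
python3 -c "
from h import *
go((.44,.0,.55),(.47,-.36,.25))"
```

```text
t 12.7 p [0.2653 0.2697 0.624 ] tilt 26.44264232331284 dir 83.85381316268546 yaw_x -16.175684154697667 toolx [ 0.9568 -0.2775 -0.0863] q [ 68.655  -22.4331   4.2193  -6.7053 -91.0074   2.3798]
to (0.44, 0.0, 0.55) d [248.4 212.2 -44.8] rows 7 each [35.5 30.3 -6.4]
to (0.47, -0.36, 0.25) d [154.5 429.4 110.7] rows 10 each [15.5 42.9 11.1]
```

Emit:
apply_moves([
  {"travel":[36,30,-6],"roll":0,"jaw":87},
  {"travel":[36,30,-6],"roll":0,"jaw":87},
  {"travel":[36,30,-6],"roll":0,"jaw":87},
  {"travel":[36,30,-6],"roll":0,"jaw":87},
  {"travel":[36,30,-6],"roll":0,"jaw":87},
  {"travel":[36,30,-6],"roll":0,"jaw":87},
  {"travel":[36,30,-6],"roll":0,"jaw":87},
  {"travel":[15,44,11],"roll":0,"jaw":87},
  {"travel":[15,44,11],"roll":0,"jaw":87},
  {"travel":[15,44,11],"roll":0,"jaw":87},
])

```text
clock: 13.7
tool_pos: [0.434, -0.0826, 0.4633]
orientation: [-154.4, 5.0, -16.3]
force: [1.0, 0.8, 0.5]
opening: 0.0868
gripper_force: 0.0
```

Emit:
apply_moves([
  {"travel":[15,44,11],"roll":0,"jaw":87},
  {"travel":[15,44,11],"roll":0,"jaw":87},
  {"travel":[15,44,11],"roll":0,"jaw":87},
  {"travel":[15,44,11],"roll":0,"jaw":87},
  {"travel":[15,44,11],"roll":0,"jaw":87},
  {"travel":[15,44,11],"roll":0,"jaw":87},
  {"travel":[15,44,11],"roll":0,"jaw":87},
])

```text
clock: 14.4
tool_pos: [0.4488, -0.3413, 0.2522]
orientation: [-154.4, 5.0, -16.3]
force: [0.8, -0.1, 0.7]
opening: 0.0867
gripper_force: 0.0
```

Emit:
apply_moves([
  {"travel":[0,0,0],"roll":8.5,"jaw":87},
  {"travel":[0,0,0],"roll":8.5,"jaw":87},
  {"travel":[0,0,0],"roll":8.5,"jaw":87},
  {"travel":[0,0,0],"roll":8.5,"jaw":87},
  {"travel":[0,0,0],"roll":8.5,"jaw":87},
  {"travel":[0,0,0],"roll":8.5,"jaw":87},
  {"travel":[0,0,0],"roll":8.5,"jaw":87},
  {"travel":[0,0,0],"roll":5,"jaw":87},
  {"travel":[0,0,0],"roll":0,"jaw":87},
])

```text
clock: 15.3
tool_pos: [0.449, -0.3398, 0.2535]
orientation: [-173.3, 25.3, -80.5]
force: [0.4, 0.2, 0.2]
opening: 0.0867
gripper_force: 0.0
```

```bash
python3 -c "
from h import *
o=st()
cv2.imwrite('pics/w1.png',ctrl.snapshot('wrist')[:,:,::-1]);C=cam('wrist',o)
for P in [(.4845,-.328,.03),(.491,-.3815,.03),(.481,-.296,.03)]: print(proj(C,P))"
```

```text
t 15.3 p [ 0.449  -0.3398  0.2535] tilt 26.079372030117902 dir 83.98648010804432 yaw_x -80.51017256431788 toolx [ 0.1491 -0.8921 -0.4266] q [-33.305   19.8919   5.0467 -23.012  -87.9782  44.7232]
[305.9055 121.001 ]
[303.7927  58.6222]
[306.5734 151.9179]
```

View pics/w1.png

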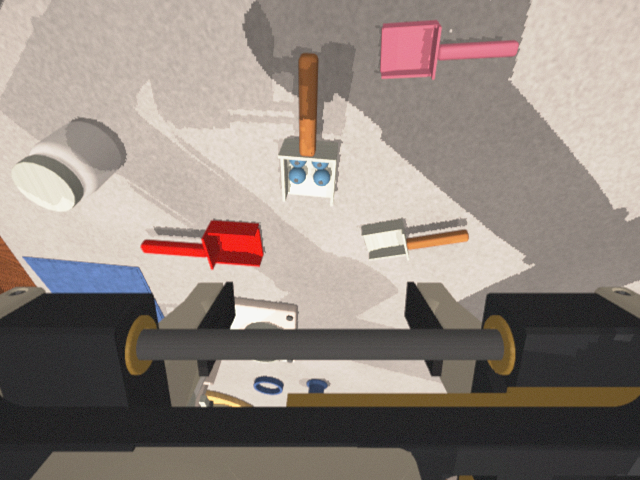

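The wrist view matches the estimate: handle end at (308,57), tray end at (308,153), within 4 px of predicted, so I shift 2 mm in −x. Now I'll go down along the tool axis to the grip.

```bash
python3 -c "
from h import *
go((.477,-.381,.144),(.4825,-.329,.034))"
```

```text
t 15.35 p [ 0.449  -0.3398  0.2535] tilt 26.078321859385422 dir 83.9736391269067 yaw_x -80.30401601915106 toolx [ 0.1524 -0.8917 -0.4262] q [-33.3052  19.8901   5.0498 -23.0138 -87.9774  44.9097]
to (0.477, -0.381, 0.144) d [ 87.7 -11.   81.6] rows 3 each [29.2 -3.7 27.2]
to (0.4825, -0.329, 0.034) d [  1.3   0.3 121.8] rows 3 each [ 0.4  0.1 40.6]
```

Emit:
apply_moves([
  {"travel":[29,-4,27],"roll":0,"jaw":87},
  {"travel":[29,-4,27],"roll":0,"jaw":87},
  {"travel":[29,-4,27],"roll":0,"jaw":87},
  {"travel":[0,0,0],"roll":4,"jaw":60},
  {"travel":[0,0,30],"roll":0,"jaw":60},
  {"travel":[0,0,30],"roll":0,"jaw":60},
  {"travel":[0,0,30],"roll":0,"jaw":60},
  {"travel":[0,0,20],"roll":0,"jaw":60},
  {"travel":[0,0,11],"roll":0,"jaw":60},
  {"travel":[0,0,0],"roll":0,"jaw":40},
])

```text
clock: 16.35
tool_pos: [0.483, -0.3271, 0.0354]
orientation: [-175.2, 25.7, -84.8]
force: [-0.2, -1.1, -0.4]
opening: 0.0561
gripper_force: 0.0
```

```bash
python3 -c "
from h import *
go((.4825,-.329,.034))
cv2.imwrite('pics/w2.png',ctrl.snapshot('wrist')[:,:,::-1])"
```

```text
t 16.35 p [ 0.483  -0.3271  0.0354] tilt 26.127713497458743 dir 84.20852173578879 yaw_x -84.75333045961804 toolx [ 0.0824 -0.8972 -0.4338] q [-31.0522  33.3118  -3.8976 -25.6686 -66.8421  48.3614]
to (0.4825, -0.329, 0.034) d [2.3 0.7 0.4] rows 1 each [2.3 0.7 0.4]
```

View pics/w2.png

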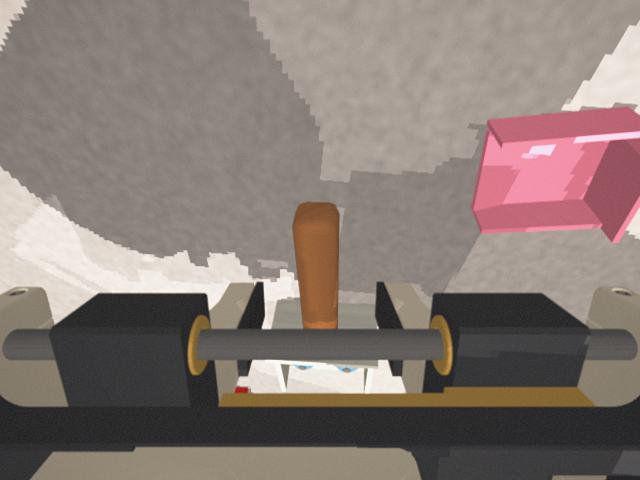

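The handle is centred between the fingers (about x=318). Closing, then a small lift.

Emit:
apply_moves([
  {"travel":[0,0,0],"roll":0,"jaw":10},
  {"travel":[0,0,0],"roll":0,"jaw":10},
  {"travel":[0,0,0],"roll":0,"jaw":10},
  {"travel":[0,0,0],"roll":0,"jaw":10},
  {"travel":[0,0,0],"roll":0,"jaw":10},
  {"travel":[0,0,0],"roll":0,"jaw":10},
])

```text
clock: 17.0
tool_pos: [0.4834, -0.3282, 0.0371]
orientation: [-175.1, 25.6, -84.8]
force: [-1.6, -0.8, 4.2]
opening: 0.0159
gripper_force: 29.8
```

Emit:
apply_moves([
  {"travel":[-4,0,-8],"roll":0,"jaw":10},
  {"travel":[-8,0,-17],"roll":0,"jaw":10},
  {"travel":[-13,0,-27],"roll":0,"jaw":10},
  {"travel":[-13,0,-27],"roll":0,"jaw":10},
  {"travel":[0,0,0],"roll":0,"jaw":10},
])

```text
clock: 17.5
tool_pos: [0.4784, -0.3301, 0.1299]
orientation: [-174.7, 25.3, -84.6]
force: [0.4, -0.7, -1.1]
opening: 0.0156
gripper_force: 30.0
```

```bash
python3 - <<'E'
from h import *
o=st();print(o['force'],o['moment'])
a=ctrl.snapshot('scene');b=ctrl.snapshot('side')
f=lambda i,x,y,w,h:cv2.resize(i[y:y+h,x:x+w,::-1],(400,300),interpolation=cv2.INTER_CUBIC)
cv2.imwrite('pics/c2.png',np.hstack([f(a,160,160,160,120),f(b,300,280,160,120)]))
E
```

```text
t 17.5 p [ 0.4784 -0.3301  0.1299] tilt 25.77650470966832 dir 83.07923943354483 yaw_x -84.62229435777544 toolx [ 0.0848 -0.9004 -0.4267] q [-31.2698  26.7276  -1.041  -24.2296 -74.8765  44.4855]
[ 0.3677 -0.6982 -1.1026] [-1.7936  0.0086 -0.0911]
```

View pics/c2.png

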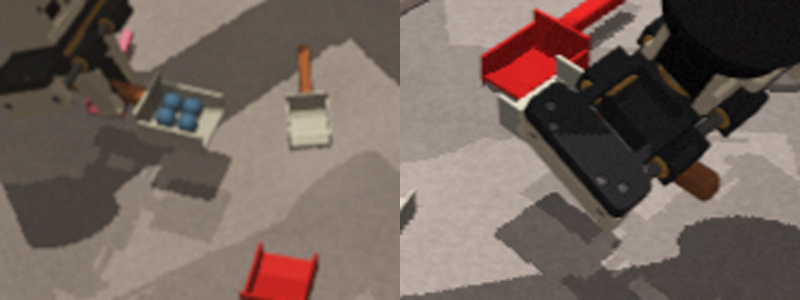

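The scoop is held level with all four beads in it. Next is the path: roll clockwise to about 135° while keeping the lip's low corner over the cup.

```bash
cat >> h.py <<'E'
CUP=np.array([.5245,.078,.054])
def scoop(R,h0yaw=95.5):  # scoop axes in tool frame given level at this R
    x=np.array([np.cos(np.radians(h0yaw)),np.sin(np.radians(h0yaw)),0]);u=np.array([0,0,1.]);return R.T@np.stack([x,np.cross(u,x),u],1)
def rolled(R,phi): return R@Rn.from_euler("z",phi,degrees=True).as_matrix()
E
cat > pour.py <<'E'
from h import *
o=st();R=R0(o);A=scoop(R);np.save("A.npy",A)
for phi in(0,40,60,80,100,120,135,150):
    Rp=rolled(R,phi);S=Rp@A
    L=np.array([0,0,.003])+A@np.array([.105,0,-.022]) # lip mid in tool
    cor=[Rp@(np.array([0,0,.003])+A@np.array([.105,s*.027,-.022])) for s in(1,-1)]
    low=min(cor,key=lambda c:c[2]);lm=Rp@L
    print(phi,"pitch",np.degrees(np.arcsin(S[2,0])).round(1),"head",np.degrees(np.arctan2(S[1,0],S[0,0])).round(0),"lat",np.degrees(np.arcsin(S[2,1])).round(0),"lipmid",lm.round(3),"lowcorner",low.round(3))
E
python3 pour.py
```

```text
t 17.6 p [ 0.4772 -0.3286  0.126 ] tilt 25.9772232767335 dir 83.56295941603321 yaw_x -84.75943500562438 toolx [ 0.0824 -0.8987 -0.4306] q [-31.2644  26.9682  -1.2646 -24.3345 -74.7385  44.5464]
0 pitch -0.0 head 96.0 lat 0.0 lipmid [-0.01   0.106 -0.025] lowcorner [-0.037  0.103 -0.025]
40 pitch -1.8 head 60.0 lat 17.0 lipmid [ 0.047  0.094 -0.027] lowcorner [ 0.07   0.081 -0.035]
60 pitch -6.6 head 42.0 lat 24.0 lipmid [ 0.07   0.076 -0.035] lowcorner [ 0.085  0.057 -0.046]
80 pitch -13.2 head 25.0 lat 29.0 lipmid [ 0.084  0.053 -0.045] lowcorner [ 0.091  0.03  -0.058]
100 pitch -21.3 head 8.0 lat 31.0 lipmid [ 0.089  0.026 -0.058] lowcorner [ 0.086  0.003 -0.072]
120 pitch -30.0 head -10.0 lat 30.0 lipmid [ 0.083  0.    -0.071] lowcorner [ 0.072 -0.021 -0.084]
135 pitch -36.4 head -24.0 lat 26.0 lipmid [ 0.072 -0.017 -0.08 ] lowcorner [ 0.055 -0.034 -0.092]
150 pitch -42.3 head -40.0 lat 21.0 lipmid [ 0.057 -0.032 -0.088] lowcorner [ 0.035 -0.044 -0.097]
```

```bash
cat > plan.py <<'E'
from h import *
o=st();R=R0(o);A=np.load("A.npy");p=o["tool_pos"]
T=np.array([.4385,.009,.19]);d=R.T@(T-p)*1000;L=np.linalg.norm(d);print("transit",L,"unit*30",(d/L*30).round(1))
def tcp(phi,z0=.066,back=.008):
    Rp=rolled(R,phi);c=[Rp@(np.array([0,0,.003])+A@np.array([.105,s,-.022])) for s in(0,-.027)]
    q=.35*c[0]+.65*c[1];h=(Rp@A)[:,0];h=h*[1,1,0];h/=np.linalg.norm(h)
    t=CUP-q-back*h;t[2]=z0-c[1][2];return t
prev=None
for phi in np.arange(59.5,145,8.5):
    t=tcp(phi)
    if prev is not None: print("from",phi-8.5,"travel",(rolled(R,phi-8.5).T@(t-prev)*1000).round(0))
    else: print("start",t,"from T:",(rolled(R,phi).T@(t-T)*1000).round(0))
    prev=t
print(t)
E
python3 plan.py
```

```text
t 17.6 p [ 0.4772 -0.3286  0.126 ] tilt 25.9772232767335 dir 83.56295941603321 yaw_x -84.75943500562438 toolx [ 0.0824 -0.8987 -0.4306] q [-31.2644  26.9682  -1.2646 -24.3345 -74.7385  44.5464]
transit 345.76801026223757 unit*30 [-29.    1.3   7.6]
start [0.4391 0.008  0.1114] from T: [ 23. -27.  70.]
from 59.5 travel [-3. 14. -0.]
from 68.0 travel [-3. 14.  0.]
from 76.5 travel [-2. 13.  0.]
from 85.0 travel [-2. 13.  0.]
from 93.5 travel [-2. 13.  0.]
from 102.0 travel [-2. 13.  0.]
from 110.5 travel [-2. 13.  1.]
from 119.0 travel [-2. 13.  1.]
from 127.5 travel [-2. 13.  1.]
from 136.0 travel [-2. 13.  1.]
[0.4679 0.1184 0.1616]
```

Emit:
apply_moves([
  {"travel":[-5,0,-8],"roll":0,"jaw":10},
  {"travel":[-10,0,0],"roll":0,"jaw":10},
  {"travel":[-20,1,5],"roll":0,"jaw":10},
  {"travel":[-29,1,8],"roll":0,"jaw":10},
  {"travel":[-29,1,8],"roll":0,"jaw":10},
  {"travel":[-29,1,8],"roll":0,"jaw":10},
  {"travel":[-29,1,8],"roll":0,"jaw":10},
  {"travel":[-29,1,8],"roll":0,"jaw":10},
  {"travel":[-29,1,8],"roll":0,"jaw":10},
  {"travel":[-29,1,8],"roll":0,"jaw":10},
])

```text
clock: 18.6
tool_pos: [0.4511, -0.0902, 0.1787]
orientation: [-175.1, 25.6, -84.8]
force: [-0.0, -0.2, -1.0]
opening: 0.0155
gripper_force: 30.0
```

Emit:
apply_moves([
  {"travel":[-29,1,8],"roll":0,"jaw":10},
  {"travel":[-25,1,7],"roll":0,"jaw":10},
  {"travel":[-20,1,6],"roll":0,"jaw":10},
  {"travel":[-15,1,4],"roll":0,"jaw":10},
  {"travel":[-8,0,3],"roll":3,"jaw":10},
  {"travel":[0,0,0],"roll":6,"jaw":10},
  {"travel":[0,0,0],"roll":8,"jaw":10},
  {"travel":[0,0,0],"roll":8,"jaw":10},
  {"travel":[0,0,0],"roll":8,"jaw":10},
])

```text
clock: 19.5
tool_pos: [0.4404, 0.0078, 0.1949]
orientation: [169.0, 23.8, -121.6]
force: [-0.3, -0.3, -1.8]
opening: 0.016
gripper_force: 30.0
```

Emit:
apply_moves([
  {"travel":[0,0,0],"roll":8,"jaw":10},
  {"travel":[0,0,0],"roll":8,"jaw":10},
  {"travel":[0,0,0],"roll":8,"jaw":10},
  {"travel":[0,0,0],"roll":2.5,"jaw":10},
  {"travel":[0,0,0],"roll":0,"jaw":10},
])

```text
clock: 20.0
tool_pos: [0.4406, 0.0077, 0.1949]
orientation: [159.6, 16.6, -148.5]
force: [0.1, 0.5, -2.3]
opening: 0.0163
gripper_force: 30.0
```

```bash
python3 - <<'E'
from h import *
go((.4391,.008,.1114))
a=ctrl.snapshot('scene');b=ctrl.snapshot('side')
f=lambda i,x,y,w,h:cv2.resize(i[y:y+h,x:x+w,::-1],(400,300),interpolation=cv2.INTER_CUBIC)
cv2.imwrite('pics/c3.png',np.hstack([f(a,260,180,160,120),f(b,190,180,160,120)]))
E
```

```text
t 20.0 p [0.4406 0.0077 0.1949] tilt 26.060761112912445 dir 84.0573555867257 yaw_x -148.4685894917013 toolx [-0.817  -0.5012 -0.2852] q [  2.6872   3.7303 -21.8704 -29.0601 -63.4093 -45.1451]
to (0.4391, 0.008, 0.1114) d [ 24.9 -26.8  75.1] rows 2 each [ 12.4 -13.4  37.6]
```

View pics/c3.png

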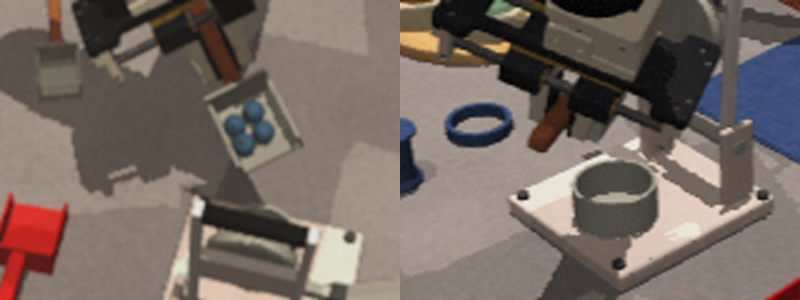

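All four beads are still in the tilted scoop, at about (359,230) in the scene view, and the cup is clear at about (276,253) in the side view. A quick check of the lip prediction before pouring.

```bash
python3 - <<'E'
from h import *
o=ctrl.get_obs();R=R0(o);A=np.load("A.npy");S=cam("scene")
for n,v in(("lipmid",(.105,0,-.022)),("lowc",(.105,-.029,-.022)),("highc",(.105,.029,-.022)),("backL",(.038,.029,.008))):
    P=o["tool_pos"]+R@(np.array([0,0,.003])+A@np.array(v));u=proj(S,P);print(n,P,u,"crop",(u-[260,180])*2.5)
print(onz(cam("side"),(275.8,252.8),.054))
E
```

```text
lipmid [0.5099 0.0847 0.1606] [371.5452 243.3971] crop [278.863  158.4926]
lowc [0.5268 0.0643 0.1487] [359.655  250.1682] crop [249.1375 175.4206]
highc [0.493  0.105  0.1726] [383.5342 236.5696] crop [308.8354 141.4241]
backL [0.4547 0.0528 0.2072] [366.0529 206.5143] crop [265.1323  66.2858]
[0.5259 0.0802 0.054 ]
```

Emit:
apply_moves([
  {"travel":[9,-9,25],"roll":0,"jaw":10},
  {"travel":[9,-9,25],"roll":0,"jaw":10},
  {"travel":[8,-8,23],"roll":0,"jaw":10},
  {"travel":[0,0,0],"roll":0,"jaw":10},
  {"travel":[-3,14,0],"roll":8.5,"jaw":10},
  {"travel":[-3,14,0],"roll":8.5,"jaw":10},
  {"travel":[-2,13,0],"roll":8.5,"jaw":10},
  {"travel":[-2,13,0],"roll":8.5,"jaw":10},
])

```text
clock: 20.9
tool_pos: [0.427, 0.0552, 0.1378]
orientation: [154.1, 2.8, 179.6]
force: [0.5, 0.2, -1.3]
opening: 0.0156
gripper_force: 30.0
```

Emit:
apply_moves([
  {"travel":[-2,13,0],"roll":8.5,"jaw":10},
  {"travel":[-2,13,0],"roll":8.5,"jaw":10},
  {"travel":[-2,13,1],"roll":8.5,"jaw":10},
  {"travel":[-2,13,1],"roll":8.5,"jaw":10},
  {"travel":[-2,13,1],"roll":8.5,"jaw":10},
  {"travel":[0,0,0],"roll":0,"jaw":10},
  {"travel":[0,0,0],"roll":0,"jaw":10},
  {"travel":[0,0,0],"roll":0,"jaw":10},
])

```text
clock: 21.7
tool_pos: [0.4533, 0.1078, 0.1605]
orientation: [158.3, -14.8, 141.1]
force: [0.8, -0.5, -2.5]
opening: 0.0154
gripper_force: 30.0
```

```bash
python3 - <<'E'
from h import *
o=st()
a=ctrl.snapshot('scene');b=ctrl.snapshot('side')
f=lambda i,x,y,w,h:cv2.resize(i[y:y+h,x:x+w,::-1],(400,300),interpolation=cv2.INTER_CUBIC)
cv2.imwrite('pics/c4.png',np.hstack([f(a,290,190,140,105),f(b,210,200,140,105)]))
for i in(a,b):
    h=cv2.cvtColor(i,cv2.COLOR_RGB2HSV);m=cv2.inRange(h,(95,60,40),(110,200,200));n,_,s,c=cv2.connectedComponentsWithStats(m);print([(c[k].round(0),s[k,4]) for k in range(1,n) if s[k,4]>15])
E
```

```text
t 21.7 p [0.4533 0.1078 0.1605] tilt 26.054472056139737 dir 83.91360188704306 yaw_x 141.1004616730541 toolx [-0.7523  0.607   0.2561] q [  15.8837    5.2918  -24.9533  -30.4345  -53.5252 -130.5983]
[(array([ 45., 267.]), np.int32(20)), (array([ 52., 268.]), np.int32(21)), (array([ 28., 281.]), np.int32(59)), (array([ 55., 280.]), np.int32(18)), (array([ 79., 286.]), np.int32(39)), (array([ 72., 282.]), np.int32(36)), (array([ 87., 284.]), np.int32(20)), (array([ 16., 286.]), np.int32(28)), (array([ 69., 289.]), np.int32(31)), (array([ 95., 283.]), np.int32(21)), (array([ 44., 291.]), np.int32(99)), (array([ 85., 300.]), np.int32(90)), (array([ 19., 296.]), np.int32(24)), (array([ 68., 313.]), np.int32(281)), (array([ 96., 297.]), np.int32(19)), (array([ 18., 304.]), np.int32(32)), (array([ 51., 302.]), np.int32(21)), (array([ 92., 303.]), np.int32(17)), (array([  1., 306.]), np.int32(16)), (array([ 43., 309.]), np.int32(47)), (array([  8., 307.]), np.int32(20)), (array([ 24., 310.]), np.int32(20)), (array([ 93., 311.]), np.int32(23)), (array([ 27., 320.]), np.int32(142)), (array([ 49
[... 2179 characters left out ...]
rray([607., 338.]), np.int32(19)), (array([620., 336.]), np.int32(16)), (array([576., 345.]), np.int32(67)), (array([590., 344.]), np.int32(21)), (array([626., 347.]), np.int32(23)), (array([629., 352.]), np.int32(25)), (array([558., 354.]), np.int32(21)), (array([588., 354.]), np.int32(21)), (array([621., 362.]), np.int32(27)), (array([634., 362.]), np.int32(22)), (array([610., 366.]), np.int32(20)), (array([598., 368.]), np.int32(17)), (array([634., 370.]), np.int32(16)), (array([601., 385.]), np.int32(20)), (array([630., 390.]), np.int32(23)), (array([597., 395.]), np.int32(26)), (array([624., 397.]), np.int32(24)), (array([635., 413.]), np.int32(18)), (array([634., 436.]), np.int32(44))]
```

View pics/c4.png

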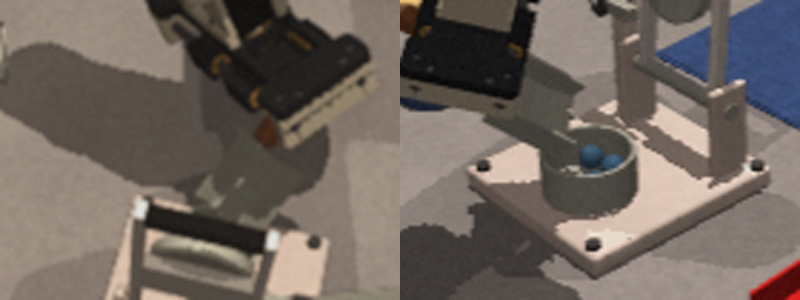

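The side view shows beads in the cup at about (279,255), and the tray looks empty. I'll tip a little further to make sure, then rise clear.

Emit:
apply_moves([
  {"travel":[-2,13,1],"roll":8.5,"jaw":10},
  {"travel":[-2,11,1],"roll":7.5,"jaw":10},
  {"travel":[0,0,0],"roll":0,"jaw":10},
  {"travel":[0,0,-45],"roll":0,"jaw":10},
  {"travel":[0,0,-45],"roll":0,"jaw":10},
  {"travel":[0,0,0],"roll":0,"jaw":10},
])

```text
clock: 22.4
tool_pos: [0.4713, 0.0799, 0.2515]
orientation: [162.7, -19.8, 125.4]
force: [-0.2, 0.9, -2.8]
opening: 0.0159
gripper_force: 30.0
```

```bash
python3 - <<'E'
from h import *
go((.40,.02,.25),(.4834,-.3282,.12))
b=ctrl.snapshot('side')[:,:,::-1];a=ctrl.snapshot('scene')[:,:,::-1]
f=lambda i,x,y,w,h:cv2.resize(i[y:y+h,x:x+w],(400,300),interpolation=cv2.INTER_CUBIC)
cv2.imwrite('pics/c5.png',np.hstack([f(a,290,170,140,105),f(b,245,230,64,48)]))
E
```

```text
t 22.4 p [0.4713 0.0799 0.2515] tilt 26.080897912589375 dir 82.87337005467518 yaw_x 125.41857632612242 toolx [-0.5452  0.7666  0.3392] q [  12.3834    1.2089  -17.1166  -27.1963  -65.0529 -149.8   ]
to (0.4, 0.02, 0.25) d [ -7.5 -88.3 -28.7] rows 2 each [ -3.8 -44.2 -14.3]
to (0.4834, -0.3282, 0.12) d [-356.5 -130.6  -30.6] rows 8 each [-44.6 -16.3  -3.8]
```

View pics/c5.png

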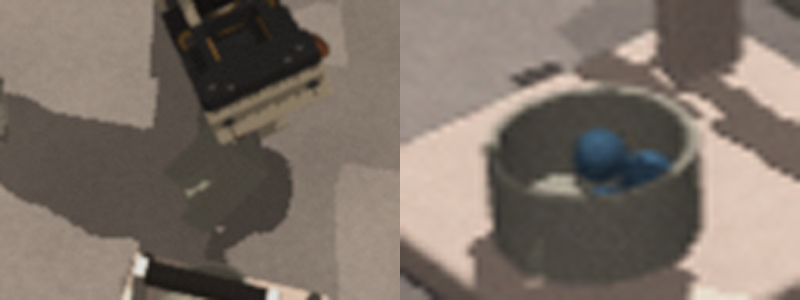

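The tray is empty and the beads are heaped in the cup: three are visible, one of them stacked high. Returning with a combined roll-back and travel.

```bash
python3 - <<'E'
from h import *
o=ctrl.get_obs();R=R0(o);p=o["tool_pos"];T=np.array([.4834,-.3282,.11]);n=18
for k in range(n): print((rolled(R,-8.45*k).T@((T-p)/n)*1000).round(0).astype(int).tolist(),end=" ")
for i,nm in((ctrl.snapshot('scene'),'scene'),(ctrl.snapshot('side'),'side')):
    r=i.astype(int);m=((r[...,2]-r[...,0]>25)&(r[...,2]>60)).astype(np.uint8);n_,_,s,c=cv2.connectedComponentsWithStats(m);print(nm,[(c[k].round(0).tolist(),s[k,4]) for k in range(1,n_) if 4<s[k,4]<400])
E
```

```text
[-20, -12, -3] [-18, -15, -3] [-16, -18, -3] [-13, -20, -3] [-10, -21, -3] [-7, -23, -3] [-4, -24, -3] [0, -24, -3] [3, -24, -3] [7, -23, -3] [10, -22, -3] [13, -20, -3] [16, -18, -3] [18, -15, -3] [20, -12, -3] [22, -9, -3] [23, -6, -3] [24, -2, -3] scene [([460.0, 259.0], np.int32(250)), ([457.0, 276.0], np.int32(45)), ([464.0, 312.0], np.int32(164)), ([598.0, 464.0], np.int32(369)), ([524.0, 464.0], np.int32(231)), ([438.0, 472.0], np.int32(113))]
side [([293.0, 144.0], np.int32(64)), ([339.0, 150.0], np.int32(66)), ([104.0, 204.0], np.int32(284)), ([311.0, 218.0], np.int32(197)), ([221.0, 227.0], np.int32(92)), ([186.0, 232.0], np.int32(163)), ([197.0, 249.0], np.int32(9)), ([186.0, 254.0], np.int32(38)), ([279.0, 254.0], np.int32(59))]
```

No stray beads anywhere. Moving back.

Emit:
apply_moves([
  {"travel":[-20,-12,-3],"roll":-8.45,"jaw":10},
  {"travel":[-18,-15,-3],"roll":-8.45,"jaw":10},
  {"travel":[-16,-18,-3],"roll":-8.45,"jaw":10},
  {"travel":[-13,-20,-3],"roll":-8.45,"jaw":10},
  {"travel":[-10,-21,-3],"roll":-8.45,"jaw":10},
  {"travel":[-7,-23,-3],"roll":-8.45,"jaw":10},
  {"travel":[-4,-24,-3],"roll":-8.45,"jaw":10},
  {"travel":[0,-24,-3],"roll":-8.45,"jaw":10},
  {"travel":[3,-24,-3],"roll":-8.45,"jaw":10},
])

```text
clock: 23.5
tool_pos: [0.4744, -0.1232, 0.1752]
orientation: [155.9, 10.4, -163.7]
force: [0.3, 0.1, -0.9]
opening: 0.016
gripper_force: 30.0
```

Emit:
apply_moves([
  {"travel":[7,-23,-3],"roll":-8.45,"jaw":10},
  {"travel":[10,-22,-3],"roll":-8.45,"jaw":10},
  {"travel":[13,-20,-3],"roll":-8.45,"jaw":10},
  {"travel":[16,-18,-3],"roll":-8.45,"jaw":10},
  {"travel":[18,-15,-3],"roll":-8.45,"jaw":10},
  {"travel":[20,-12,-3],"roll":-8.45,"jaw":10},
  {"travel":[22,-9,-3],"roll":-8.45,"jaw":10},
  {"travel":[23,-6,-3],"roll":-8.45,"jaw":10},
  {"travel":[24,-2,-3],"roll":-8.45,"jaw":10},
  {"travel":[0,0,0],"roll":0,"jaw":10},
])

```text
clock: 24.5
tool_pos: [0.4807, -0.3289, 0.1045]
orientation: [-175.1, 25.7, -84.5]
force: [-0.1, 0.7, -2.3]
opening: 0.016
gripper_force: 30.0
```

```bash
python3 -c "
from h import *
go((.4834,-.3282,.0371))"
```

```text
t 24.5 p [ 0.4807 -0.3289  0.1045] tilt 26.139910790346494 dir 84.34187280550645 yaw_x -84.5215164680729 toolx [ 0.086  -0.8969 -0.4338] q [-31.146   28.6824  -1.5831 -24.543  -73.219   45.5019]
to (0.4834, -0.3282, 0.0371) d [28.8  2.4 60.9] rows 2 each [14.4  1.2 30.5]
```

Emit:
apply_moves([
  {"travel":[10,1,22],"roll":0,"jaw":10},
  {"travel":[10,1,21],"roll":0,"jaw":10},
  {"travel":[6,0,12],"roll":0,"jaw":10},
  {"travel":[3,0,5],"roll":0,"jaw":10},
  {"travel":[0,0,0],"roll":0,"jaw":10},
])

```text
clock: 25.0
tool_pos: [0.4848, -0.327, 0.0405]
orientation: [-175.1, 25.7, -84.7]
force: [-0.5, 0.1, -1.2]
opening: 0.0158
gripper_force: 30.0
```

Emit:
apply_moves([
  {"travel":[1,0,2],"roll":0,"jaw":10},
  {"travel":[1,0,2],"roll":0,"jaw":10},
  {"travel":[0,0,0],"roll":0,"jaw":10},
])

```text
clock: 25.3
tool_pos: [0.4861, -0.3283, 0.0386]
orientation: [-174.9, 25.5, -84.6]
force: [0.3, -1.0, 6.1]
opening: 0.0159
gripper_force: 30.0
```

Emit:
apply_moves([
  {"travel":[0,0,0],"roll":0,"jaw":50},
  {"travel":[0,0,0],"roll":0,"jaw":50},
  {"travel":[0,0,0],"roll":0,"jaw":50},
  {"travel":[0,0,-20],"roll":0,"jaw":60},
  {"travel":[0,0,-45],"roll":0,"jaw":60},
  {"travel":[0,0,-48],"roll":0,"jaw":60},
  {"travel":[0,0,0],"roll":0,"jaw":60},
])

```text
clock: 26.0
tool_pos: [0.4819, -0.3815, 0.1446]
orientation: [-174.6, 25.1, -84.6]
force: [0.1, 0.2, -0.8]
opening: 0.0589
gripper_force: 0.0
```

```bash
python3 - <<'E'
from h import *
go((.35,-.45,.45),(.15,-.5,.75),(.12,-.75,.95))
b=ctrl.snapshot('side');r=b.astype(int)
m=((r[...,0]>100)&(r[...,0]-r[...,2]>55)&(r[...,1]-r[...,2]>8)&(r[...,1]<110)).astype(np.uint8)
m[:300]=0;n,_,s,c=cv2.connectedComponentsWithStats(m);print([(c[k].round(),s[k]) for k in range(1,n) if s[k,4]>60])
cv2.imwrite('pics/s5.png',b[:,:,::-1])
E
```

```text
t 26.0 p [ 0.4819 -0.3815  0.1446] tilt 25.638655148618305 dir 82.91941166967923 yaw_x -84.57497391294974 toolx [ 0.0856 -0.9015 -0.4243] q [-34.6406  29.1158   4.8519 -22.9891 -79.1659  45.9335]
to (0.35, -0.45, 0.45) d [ -79.1  109.  -311.8] rows 7 each [-11.3  15.6 -44.5]
to (0.15, -0.5, 0.75) d [ -99.3  176.3 -302.6] rows 8 each [-12.4  22.  -37.8]
to (0.12, -0.75, 0.95) d [ 137.9   26.5 -289.3] rows 7 each [ 19.7   3.8 -41.3]
[(array([517., 309.]), array([512, 300,  13,  17,  63], dtype=int32)), (array([619., 310.]), array([581, 300,  59,  30, 838], dtype=int32)), (array([395., 373.]), array([380, 361,  32,  25, 237], dtype=int32)), (array([270., 381.]), array([255, 367,  27,  31, 188], dtype=int32))]
```

Emit:
apply_moves([
  {"travel":[-11,16,-45],"roll":0,"jaw":60},
  {"travel":[-11,16,-45],"roll":0,"jaw":60},
  {"travel":[-11,16,-45],"roll":0,"jaw":60},
  {"travel":[-11,16,-45],"roll":0,"jaw":60},
  {"travel":[-11,16,-45],"roll":0,"jaw":60},
  {"travel":[-11,16,-45],"roll":0,"jaw":60},
  {"travel":[-11,16,-45],"roll":0,"jaw":60},
  {"travel":[-12,22,-38],"roll":0,"jaw":60},
  {"travel":[-12,22,-38],"roll":0,"jaw":60},
  {"travel":[-12,22,-38],"roll":0,"jaw":60},
])

```text
clock: 27.05
tool_pos: [0.2727, -0.4723, 0.5595]
orientation: [-175.1, 25.7, -84.7]
force: [0.4, -1.6, 0.2]
opening: 0.0602
gripper_force: 0.0
```

Emit:
apply_moves([
  {"travel":[-12,22,-38],"roll":0,"jaw":60},
  {"travel":[-12,22,-38],"roll":0,"jaw":60},
  {"travel":[-12,22,-38],"roll":0,"jaw":60},
  {"travel":[-12,22,-38],"roll":0,"jaw":60},
  {"travel":[-12,22,-38],"roll":0,"jaw":60},
  {"travel":[20,4,-41],"roll":0,"jaw":60},
  {"travel":[20,4,-41],"roll":0,"jaw":60},
  {"travel":[20,4,-41],"roll":0,"jaw":60},
  {"travel":[20,4,-41],"roll":0,"jaw":60},
])

```text
clock: 27.95
tool_pos: [0.106, -0.5245, 0.6903]
orientation: [-175.1, 21.2, -85.1]
force: [0.3, -1.0, 0.1]
opening: 0.0599
gripper_force: 0.0
```

```bash
python3 -c "
from h import *
go((.12,-.75,.95))"
```

```text
t 27.95 p [ 0.106  -0.5245  0.6903] tilt 21.69176150647556 dir 81.51434476909645 yaw_x -85.12343859086401 toolx [ 0.0793 -0.9292 -0.3609] q [ -67.1808   25.3804   71.5543  -24.8015 -152.753    50.6434]
to (0.12, -0.75, 0.95) d [ 116.9  -22.5 -323. ] rows 8 each [ 14.6  -2.8 -40.4]
```

Emit:
apply_moves([
  {"travel":[36,0,-30],"roll":0,"jaw":60},
  {"travel":[36,0,-30],"roll":0,"jaw":60},
  {"travel":[36,0,-30],"roll":0,"jaw":60},
  {"travel":[36,0,-30],"roll":0,"jaw":60},
  {"travel":[36,0,-30],"roll":0,"jaw":60},
])

```text
clock: 28.45
tool_pos: [0.0946, -0.6236, 0.6287]
orientation: [-175.6, 16.2, -85.5]
force: [-0.3, 0.3, -0.4]
opening: 0.0596
gripper_force: 0.0
```

```bash
python3 -c "
from h import *
st()"
```

```text
t 28.45 p [ 0.0946 -0.6236  0.6287] tilt 16.728298131093506 dir 79.01316875182734 yaw_x -85.54203378193783 toolx [ 0.0747 -0.9576 -0.2783] q [ -69.3162   31.7723   71.5527  -14.6225 -143.2285   62.4418]
```

Emit:
apply_moves([
  {"travel":[40,0,-28],"roll":0,"jaw":60},
  {"travel":[40,0,-28],"roll":0,"jaw":60},
  {"travel":[40,0,-28],"roll":0,"jaw":60},
  {"travel":[40,0,-28],"roll":0,"jaw":60},
  {"travel":[40,0,-28],"roll":0,"jaw":60},
  {"travel":[40,0,-28],"roll":0,"jaw":60},
  {"travel":[40,0,-28],"roll":0,"jaw":60},
  {"travel":[40,0,-28],"roll":0,"jaw":60},
  {"travel":[40,0,-28],"roll":0,"jaw":60},
])

```text
clock: 29.35
tool_pos: [0.0806, -0.7669, 0.5607]
orientation: [-176.8, 3.0, -86.4]
force: [-0.3, 0.3, 0.1]
opening: 0.0598
gripper_force: 0.0
```

```bash
python3 -c "
from h import *
st()"
```

```text
t 29.35 p [ 0.0806 -0.7669  0.5607] tilt 4.412628194944941 dir 46.39328750787846 yaw_x -86.4325826493233 toolx [ 0.0621 -0.9967 -0.0524] q [ -71.5007   38.0043   71.5562   -4.7927 -125.5245   72.2646]
```

The tilt is down to 4.4°, which suits the catch and lever, and the yaw already fits the press. Next I'll go above the press.

```bash
python3 -c "
from h import *
go((.45,-.4,.5),(.60,.08,.42))"
```

```text
t 29.35 p [ 0.0806 -0.7669  0.5607] tilt 4.412628194944941 dir 46.39328750787846 yaw_x -86.4325826493233 toolx [ 0.0621 -0.9967 -0.0524] q [ -71.5007   38.0043   71.5562   -4.7927 -125.5245   72.2646]
to (0.45, -0.4, 0.5) d [-339.5 -386.5  100.6] rows 11 each [-30.9 -35.1   9.1]
to (0.6, 0.08, 0.42) d [-464.9 -173.4  114.5] rows 11 each [-42.3 -15.8  10.4]
```

Emit:
apply_moves([
  {"travel":[-34,-39,10],"roll":0,"jaw":30},
  {"travel":[-34,-39,10],"roll":0,"jaw":30},
  {"travel":[-34,-39,10],"roll":0,"jaw":30},
  {"travel":[-34,-39,10],"roll":0,"jaw":30},
  {"travel":[-34,-39,10],"roll":0,"jaw":30},
  {"travel":[-34,-39,10],"roll":0,"jaw":30},
  {"travel":[-34,-39,10],"roll":0,"jaw":30},
  {"travel":[-34,-39,10],"roll":0,"jaw":30},
  {"travel":[-34,-39,10],"roll":0,"jaw":30},
  {"travel":[-34,-36,10],"roll":0,"jaw":30},
])

```text
clock: 30.35
tool_pos: [0.4319, -0.4166, 0.5044]
orientation: [-176.8, 3.0, -86.4]
force: [1.3, -0.7, 0.1]
opening: 0.0297
gripper_force: 0.0
```

Emit:
apply_moves([
  {"travel":[-46,-17,11],"roll":0,"jaw":0},
  {"travel":[-46,-17,11],"roll":0,"jaw":0},
  {"travel":[-46,-17,11],"roll":0,"jaw":0},
  {"travel":[-46,-17,11],"roll":0,"jaw":0},
  {"travel":[-46,-17,11],"roll":0,"jaw":0},
  {"travel":[-46,-17,11],"roll":0,"jaw":0},
  {"travel":[-46,-17,11],"roll":0,"jaw":0},
  {"travel":[-46,-17,11],"roll":0,"jaw":0},
  {"travel":[-46,-17,11],"roll":0,"jaw":0},
  {"travel":[-46,-17,11],"roll":0,"jaw":0},
])

```text
clock: 31.35
tool_pos: [0.5765, 0.0557, 0.4283]
orientation: [-176.8, 2.9, -86.4]
force: [2.0, 0.2, 0.2]
opening: 0.0003
gripper_force: 0.0
```

Emit:
apply_moves([
  {"travel":[0,0,0],"roll":0,"jaw":0},
])

```text
clock: 31.45
tool_pos: [0.577, 0.0585, 0.4255]
orientation: [-177.1, 2.9, -86.2]
force: [-1.0, -1.6, -0.7]
opening: 0.0004
gripper_force: 0.0
```

```bash
python3 - <<'E'
from h import *
o=st();i=ctrl.snapshot('wrist')[:,:,::-1];C=cam('wrist',o)
O=np.array([.525,.079,0]);y=np.radians(4);Rp=np.array([[np.cos(y),-np.sin(y),0],[np.sin(y),np.cos(y),0],[0,0,1]])
def W(*p): return O+Rp@(np.array(p)/1000)
for n,p in dict(c1=(-55,-75,18),c2=(-55,95,18),c3=(125,95,18),c4=(125,-75,18),bar0=(113,-38,254),bar1=(113,38,254),tab=(81,117,163),tabend=(81,136,178)).items():
    print(n,W(*p),proj(C,W(*p)).round(1))
cv2.imwrite('pics/w3.png',i)
E
```

```text
t 31.45 p [0.577  0.0585 0.4255] tilt 4.13968274085252 dir 48.49098081025602 yaw_x -86.2088814804824 toolx [ 0.066  -0.9965 -0.0508] q [ 23.9789   6.133    4.8291  -1.723  -84.9307 -20.1667]
c1 [0.4754 0.0003 0.018 ] [404.1 136.7]
c2 [0.4635 0.1699 0.018 ] [395.9 243.3]
c3 [0.6431 0.1825 0.018 ] [288. 242.]
c4 [0.6549 0.0129 0.018 ] [283.7 137. ]
bar0 [0.6404 0.049  0.254 ] [260.1 198.3]
bar1 [0.6351 0.1248 0.254 ] [265.2 274. ]
tab [0.5976 0.2014 0.163 ] [307.  297.9]
tabend [0.5963 0.2203 0.178 ] [306.3 316.8]
```

View pics/w3.png

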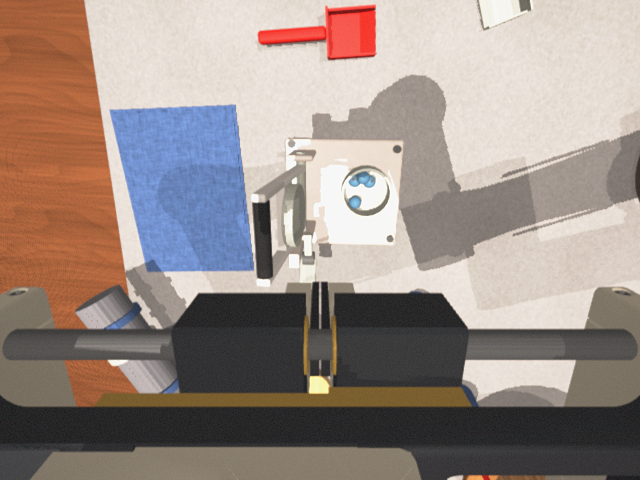

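The view shows all four beads in the cup (around 355–372, 178–203). The press corners and bar are within 3 px of predicted, so I shift the press origin by (−1,+2) mm. Next, the catch.

```bash
python3 -c "
from h import *
go((.595,.203,.35),(.595,.203,.21),(.595,.203,.116),(.595,.203,.35))"
```

```text
t 31.5 p [0.5767 0.0564 0.4266] tilt 4.153801342199787 dir 47.53715908280211 yaw_x -86.23813182778349 toolx [ 0.0655 -0.9966 -0.0502] q [ 23.825    6.0438   4.8425  -1.6756 -84.9967 -20.0477]
to (0.595, 0.203, 0.35) d [-141.   -23.5   85.2] rows 4 each [-35.3  -5.9  21.3]
to (0.595, 0.203, 0.21) d [  7.    7.3 139.6] rows 3 each [ 2.3  2.4 46.5]
to (0.595, 0.203, 0.116) d [ 4.7  4.9 93.8] rows 2 each [ 2.4  2.5 46.9]
to (0.595, 0.203, 0.35) d [ -11.7  -12.2 -233.4] rows 5 each [ -2.3  -2.4 -46.7]
```

Emit:
apply_moves([
  {"travel":[-35,-6,21],"roll":0,"jaw":0},
  {"travel":[-35,-6,21],"roll":0,"jaw":0},
  {"travel":[-35,-6,21],"roll":0,"jaw":0},
  {"travel":[-36,-6,22],"roll":0,"jaw":0},
  {"travel":[2,2,46],"roll":0,"jaw":0},
  {"travel":[2,2,46],"roll":0,"jaw":0},
  {"travel":[2,2,40],"roll":0,"jaw":0},
  {"travel":[0,0,8],"roll":0,"jaw":0},
  {"travel":[1,1,15],"roll":0,"jaw":0},
  {"travel":[1,1,15],"roll":0,"jaw":0},
])

```text
clock: 32.5
tool_pos: [0.5993, 0.2003, 0.1842]
orientation: [-176.6, 2.9, -86.5]
force: [-0.0, 0.1, 2.9]
opening: 0.0005
gripper_force: 1.6
```

Emit:
apply_moves([
  {"travel":[1,1,15],"roll":0,"jaw":0},
  {"travel":[1,1,15],"roll":0,"jaw":0},
  {"travel":[1,1,15],"roll":0,"jaw":0},
  {"travel":[0,0,10],"roll":0,"jaw":0},
  {"travel":[0,0,0],"roll":0,"jaw":0},
])

```text
clock: 33.0
tool_pos: [0.5998, 0.2005, 0.1291]
orientation: [-176.6, 2.9, -86.5]
force: [0.8, 0.3, 0.4]
opening: 0.0004
gripper_force: 0.3
```

```bash
python3 -c "
from h import *
go((.595,.203,.116))"
```

```text
t 33.0 p [0.5998 0.2005 0.1291] tilt 4.494772867506718 dir 44.48893942185054 yaw_x -86.46935273978401 toolx [ 0.0615 -0.9968 -0.0515] q [ 35.7307  20.0942 -16.6388  -0.9083 -48.828  -31.7159]
to (0.595, 0.203, 0.116) d [-2.1  5.4 13. ] rows 1 each [-2.1  5.4 13. ]
```

Emit:
apply_moves([
  {"travel":[0,0,6],"roll":0,"jaw":0},
  {"travel":[0,0,5],"roll":0,"jaw":0},
  {"travel":[0,0,0],"roll":0,"jaw":0},
])

```text
clock: 33.3
tool_pos: [0.6018, 0.2029, 0.1219]
orientation: [-176.3, 3.1, -86.4]
force: [-4.5, 3.5, 20.1]
opening: 0.0006
gripper_force: 8.9
```

Emit:
apply_moves([
  {"travel":[0,0,3],"roll":0,"jaw":0},
  {"travel":[0,0,0],"roll":0,"jaw":0},
])

```text
clock: 33.5
tool_pos: [0.6026, 0.2037, 0.1207]
orientation: [-176.2, 3.2, -86.3]
force: [-9.5, 4.9, 29.8]
opening: 0.0004
gripper_force: 13.2
```

The catch is at its end stop: 30 N with the tip 99 mm up, as expected at 1.4 rad. Retreat and go to the crossbar.

```bash
python3 -c "
from h import *
go((.60,.20,.33),(.637,.0885,.33),(.637,.0885,.256))"
```

```text
t 33.5 p [0.6026 0.2037 0.1207] tilt 4.955850862401286 dir 43.29528794100455 yaw_x -86.32486243191703 toolx [ 0.064  -0.9964 -0.0552] q [ 35.8464  20.6876 -17.069   -0.8727 -47.3325 -31.7127]
to (0.6, 0.2, 0.33) d [  -8.   -11.1 -208.9] rows 5 each [ -1.6  -2.2 -41.8]
to (0.637, 0.0885, 0.33) d [113.5 -30.1  -4.3] rows 3 each [ 37.8 -10.   -1.4]
to (0.637, 0.0885, 0.256) d [ 4.1  4.9 73.7] rows 2 each [ 2.   2.5 36.9]
```

Emit:
apply_moves([
  {"travel":[-2,-2,-42],"roll":0,"jaw":0},
  {"travel":[-2,-2,-42],"roll":0,"jaw":0},
  {"travel":[-2,-2,-42],"roll":0,"jaw":0},
  {"travel":[-2,-2,-42],"roll":0,"jaw":0},
  {"travel":[-2,-2,-48],"roll":0,"jaw":30},
  {"travel":[38,-10,-1],"roll":0,"jaw":60},
  {"travel":[38,-10,-1],"roll":0,"jaw":60},
  {"travel":[38,-10,-1],"roll":0,"jaw":60},
  {"travel":[0,0,0],"roll":0,"jaw":60},
])

```text
clock: 34.4
tool_pos: [0.6343, 0.0839, 0.3301]
orientation: [-176.7, 2.9, -86.7]
force: [-0.4, -0.4, -0.5]
opening: 0.0347
gripper_force: 0.0
```

```bash
python3 -c "
from h import *
o=ctrl.get_obs();go((.637,.0885,.256))
i=ctrl.snapshot('wrist').astype(int)
S=cam('scene');b=ctrl.snapshot('scene')[:,:,::-1];cv2.imwrite('pics/s6.png',b)
sd=ctrl.snapshot('side');cv2.imwrite('pics/s7.png',sd[:,:,::-1])
g=i[240:330].sum(2);print(proj(cam('wrist',o),(.637,.0885,.254)))
"
```

```text
t 34.4 p [0.6343 0.0839 0.3301] tilt 4.360158064399219 dir 44.566535890060656 yaw_x -86.68291519680997 toolx [ 0.0578 -0.9971 -0.0502] q [ 24.0828  12.9915   1.1997  -1.5849 -74.1285 -20.4689]
to (0.637, 0.0885, 0.256) d [-0.7  1.3 74.2] rows 2 each [-0.4  0.6 37.1]
[321.6154 261.1444]
```

Emit:
apply_moves([
  {"travel":[0,0,0],"roll":0,"jaw":60},
  {"travel":[0,0,0],"roll":0,"jaw":60},
  {"travel":[-1,1,25],"roll":0,"jaw":60},
  {"travel":[0,1,25],"roll":0,"jaw":60},
  {"travel":[0,0,15],"roll":0,"jaw":60},
  {"travel":[0,0,9],"roll":0,"jaw":60},
  {"travel":[0,0,0],"roll":0,"jaw":60},
])

```text
clock: 35.25
tool_pos: [0.6351, 0.0933, 0.254]
orientation: [-176.9, 2.9, -86.4]
force: [-0.4, -0.1, -0.3]
opening: 0.06
gripper_force: 0.0
```

Emit:
apply_moves([
  {"travel":[0,0,0],"roll":0,"jaw":5},
  {"travel":[0,0,0],"roll":0,"jaw":5},
  {"travel":[0,0,0],"roll":0,"jaw":5},
  {"travel":[0,0,0],"roll":0,"jaw":5},
  {"travel":[0,0,0],"roll":0,"jaw":5},
  {"travel":[0,0,0],"roll":0,"jaw":5},
  {"travel":[0,0,0],"roll":0,"jaw":5},
])

```text
clock: 35.95
tool_pos: [0.6366, 0.0929, 0.2558]
orientation: [-176.6, 2.9, -86.5]
force: [4.0, -0.2, 0.7]
opening: 0.0151
gripper_force: 30.0
```

```bash
python3 -c "
from h import *
st()"
```

```text
t 35.95 p [0.6366 0.0929 0.2558] tilt 4.4675843108606 dir 44.217742601081575 yaw_x -86.46522184711277 toolx [ 0.0616 -0.9968 -0.0509] q [ 24.7797  15.3033  -5.3078  -1.6366 -65.1839 -20.6988]
```

The bar is gripped. Now the arc down.

```bash
python3 - <<'E'
from h import *
o=ctrl.get_obs();R=R0(o);y=np.radians(4);X=np.array([np.cos(y),np.sin(y),0])
f=lambda a:(X*180*(np.sin(.1-a)-np.sin(.1))+np.array([0,0,180*(np.cos(.1-a)-np.cos(.1))]))
A=np.linspace(0,1.67,21)
for k in range(20): print((R.T@(f(A[k+1])-f(A[k]))).round(0).astype(int).tolist(),end=" ")
print(R.T@f(1.67))
E
```

```text
[0, 15, -2] [0, 15, -1] [0, 15, 1] [0, 15, 2] [0, 15, 3] [0, 14, 4] [0, 14, 6] [0, 13, 7] [1, 13, 8] [1, 12, 9] [1, 11, 10] [1, 10, 11] [1, 10, 12] [1, 9, 12] [1, 7, 13] [1, 6, 14] [1, 5, 14] [1, 4, 14] [1, 3, 15] [1, 2, 15] [ 10.7083 208.1703 166.6383]
```

Emit:
apply_moves([
  {"travel":[0,15,-2],"roll":0,"jaw":5},
  {"travel":[0,15,-1],"roll":0,"jaw":5},
  {"travel":[0,15,1],"roll":0,"jaw":5},
  {"travel":[0,15,2],"roll":0,"jaw":5},
  {"travel":[0,15,3],"roll":0,"jaw":5},
])

```text
clock: 36.45
tool_pos: [0.5634, 0.0888, 0.2503]
orientation: [-176.3, 2.9, -86.4]
force: [7.3, -2.0, 3.5]
opening: 0.0149
gripper_force: 30.0
```

Emit:
apply_moves([
  {"travel":[0,14,4],"roll":0,"jaw":5},
  {"travel":[0,14,6],"roll":0,"jaw":5},
  {"travel":[0,13,7],"roll":0,"jaw":5},
  {"travel":[1,13,8],"roll":0,"jaw":5},
  {"travel":[1,12,9],"roll":0,"jaw":5},
  {"travel":[1,11,10],"roll":0,"jaw":5},
  {"travel":[1,10,11],"roll":0,"jaw":5},
])

```text
clock: 37.15
tool_pos: [0.4801, 0.0844, 0.1906]
orientation: [-176.3, 3.1, -86.4]
force: [2.7, 6.7, 9.1]
opening: 0.0152
gripper_force: 30.0
```

Emit:
apply_moves([
  {"travel":[1,10,12],"roll":0,"jaw":5},
  {"travel":[1,9,12],"roll":0,"jaw":5},
  {"travel":[1,7,13],"roll":0,"jaw":5},
  {"travel":[1,6,14],"roll":0,"jaw":5},
  {"travel":[1,5,14],"roll":0,"jaw":5},
])

```text
clock: 37.65
tool_pos: [0.447, 0.0822, 0.1228]
orientation: [-176.3, 3.2, -86.4]
force: [-2.7, 14.4, 10.8]
opening: 0.0147
gripper_force: 30.0
```

```bash
python3 - <<'E'
from h import *
o=st()
y=np.radians(4);X=np.array([np.cos(y),np.sin(y),0])
H=np.array([.6366,.0929,.2558])-X*.018-np.array([0,0,.1791]);d=o["tool_pos"]-H;print("a",.1-np.arctan2(d@X,d[2]),"r",np.hypot(d@X,d[2]),"y",d)
T=H-X*.18;print(R0(o).T@(T-o["tool_pos"])*1000)
E
```

```text
t 37.65 p [0.447  0.0822 0.1228] tilt 4.8946057260032125 dir 44.85788979136876 yaw_x -86.4073683870694 toolx [ 0.0626 -0.9964 -0.0564] q [ 34.6209   4.7636 -38.4822  -1.2999 -41.9445 -30.2016]
a 1.408798216047711 r 0.17792183194956346 y [-0.1716 -0.0095  0.0461]
[ 5.1823 11.0564 45.2485]
```

Emit:
apply_moves([
  {"travel":[-1,4,14],"roll":0,"jaw":5},
  {"travel":[-1,4,14],"roll":0,"jaw":5},
  {"travel":[-1,2,13],"roll":0,"jaw":5},
  {"travel":[0,0,4],"roll":0,"jaw":5},
  {"travel":[0,0,0],"roll":0,"jaw":5},
])

```text
clock: 38.15
tool_pos: [0.4402, 0.0836, 0.0771]
orientation: [-176.4, 2.9, -86.3]
force: [13.2, -15.3, 10.1]
opening: 0.0151
gripper_force: 30.0
```

```bash
cat > ang.py <<'E'
from h import *
o=st();print(o["force"])
y=np.radians(4);X=np.array([np.cos(y),np.sin(y),0])
H=np.array([.6366,.0929,.2558])-X*.018-np.array([0,0,.1791]);d=o["tool_pos"]-H;print("a",.1-np.arctan2(d@X,d[2]),"r",np.hypot(d@X,d[2]),"d",d)
E
python3 ang.py
```

```text
t 38.15 p [0.4402 0.0836 0.0771] tilt 4.5912895408930146 dir 42.33273166632409 yaw_x -86.34648318801679 toolx [ 0.0636 -0.9967 -0.0501] q [ 35.6266   8.4451 -42.4665  -0.9449 -34.532  -31.3059]
[ 13.1503 -15.2554  10.0516]
a 1.6682795425176642 r 0.17857572954115272 d [-0.1784 -0.008   0.0004]
```

Emit:
apply_moves([
  {"travel":[1,-1,2],"roll":0,"jaw":5},
  {"travel":[0,0,1],"roll":0,"jaw":5},
  {"travel":[0,0,0],"roll":0,"jaw":5},
  {"travel":[0,0,0],"roll":0,"jaw":5},
])

```text
clock: 38.55
tool_pos: [0.4403, 0.0834, 0.0742]
orientation: [-176.5, 3.0, -86.4]
force: [4.8, -5.8, 9.8]
opening: 0.0152
gripper_force: 30.0
```

```bash
python3 ang.py; python3 - <<'E'
from h import *
b=ctrl.snapshot('side');r=b.astype(int)
cv2.imwrite('pics/end.png',b[:,:,::-1])
def comp(m,lo,hi):
    n,_,s,c=cv2.connectedComponentsWithStats(m.astype(np.uint8));return [(c[k].round().tolist(),s[k].tolist()) for k in range(1,n) if lo<s[k,4]<hi]
m=(r[...,0]>80)&(r[...,0]-r[...,2]>55)&(r[...,1]-r[...,2]>8)&(r[...,1]<110);m[:340]=0;m[:,500:]=0
print(comp(m,60,2000))
E
```

```text
t 38.55 p [0.4403 0.0834 0.0742] tilt 4.585533033474444 dir 43.598743247523565 yaw_x -86.39583911765853 toolx [ 0.0628 -0.9967 -0.0515] q [ 35.4969   8.7793 -42.5222  -1.1497 -34.1639 -31.0575]
[ 4.7612 -5.8056  9.7825]
a 1.684637894947194 r 0.17854720302191138 d [-0.1784 -0.0083 -0.0025]
[([402.0, 378.0], [380, 361, 45, 35, 397]), ([268.0, 382.0], [255, 367, 27, 32, 240])]
```

Emit:
apply_moves([
  {"travel":[0,0,2],"roll":0,"jaw":5},
  {"travel":[0,0,0],"roll":0,"jaw":5},
  {"travel":[0,0,0],"roll":0,"jaw":5},
])

```text
clock: 38.9
tool_pos: [0.4403, 0.0835, 0.073]
orientation: [-176.5, 2.9, -86.4]
force: [-0.4, -6.3, 22.3]
opening: 0.015
gripper_force: 30.0
```

Emit:
apply_moves([
  {"travel":[0,0,2],"roll":0,"jaw":5},
  {"travel":[0,0,0],"roll":0,"jaw":5},
  {"travel":[0,0,0],"roll":0,"jaw":5},
])

```text
clock: 39.2
tool_pos: [0.4403, 0.0835, 0.0719]
orientation: [-176.5, 2.9, -86.3]
force: [-7.3, -7.5, 39.4]
opening: 0.0151
gripper_force: 30.0
```

The lever is at its end stop (the force jumps). I'll ease off slightly, keeping it pressed, then hand in.

Emit:
apply_moves([
  {"travel":[0,0,-2],"roll":0,"jaw":5},
  {"travel":[0,0,0],"roll":0,"jaw":5},
  {"travel":[0,0,0],"roll":0,"jaw":5},
])

```text
clock: 39.5
tool_pos: [0.4403, 0.0835, 0.0729]
orientation: [-176.5, 3.0, -86.4]
force: [0.7, -5.7, 20.7]
opening: 0.0149
gripper_force: 30.0
```

```bash
python3 -c "
from plant import ctrl
print(ctrl.get_obs()['force'],ctrl.close_job())"
```

```text
the job is handed in; nothing more can be done
[ 0.69504329 -5.69894566 20.6588324 ] None
```

I handed the job in at 39.5 s: all four beads are in the cup, the scoop is back on the table, the catch is at its end stop, and the lever is held down against its end stop. I saw the beads in the wrist view, but I judged the catch, lever and scoop from force, pose and pixel readings because my picture views were used up.

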